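Tighten and stake the hitch ball clamp ring

ROBOT

A 6-joint arm with a two-finger parallel gripper is mounted at the origin on the work surface. World frame = base frame: x ahead of the robot, y to its left, z up, the work surface at z = 0. Lengths are in m, angles in rad, forces in N, time in s.
With the tool pointing down it reaches from about 0.4 to 0.825 m from the base axis. Payload 7 kg.
Tool frame: the origin (TCP) lies on the centre line of the jaws, within the pads' length; the fingertips stand 14 mm ahead of it and the grasp point (between the pads) lies 5 mm behind it; z points along the fingers, y is the direction in which the jaws open and shut (so a half turn about z gives the same grasp; the last joint's range is limited). The gripper opens to 88 mm and grips with 3 to 60 N. Pads are 19 mm wide; open, the fingers measure 130 mm over their backs; the gripper's body (78 mm by 193 mm) begins 47 mm behind the grasp point.
Start: joints at [1.626, 0.359, 0.012, 0, -1.224, -0.288], TCP at [0.156, 0.657, 0.241] pointing down, gripper open.
Joint ranges: [-3.07, 3.07], [-1.43, 2.12], [-1.02, 1.25], [-3.03, 1.67], [-3.05, -0], [-3.03, 3.03]. Speed limits (rad/s): [2.39, 2.39, 3.01, 3.14, 3.14, 3.14].

INTERFACE

Orientations are given as a rotation vector (axis times angle).
In Python, from workcell import ctrl gives the robot as it stands.
- The arm moves only by the tool step_arm, never from a script. Its argument "steps" is a list of rows, each a list of 7 numbers: the opening, from 0 (shut) to 1 (fully open), then the shift along the tool's x, y, z in m, then the turn, a rotation vector about the tool's x, y, z in degrees. In form: [[claw, dx, dy, dz, wx, wy, wz], ...]. A call has 1 to 8 rows; each row shifts and turns the pose as measured when the row begins, along the tool's axes as they then stand; what a row does not reach is not made up. A row lasts 1/8 s, in which the tool goes at most 62.5 mm and 10.7 degrees, less where a joint would pass 70% of its speed; a pose out of reach is approached as far as the arm can. A call is refused whole if a number of a shift passes 0.0625 or a number of a turn 10.7, either way. A call with a gripper value outside its range is refused whole. The fingers move at their own pace and stop on an object; "squeeze" is the grip in N (left out, the last holds). Time passes only in rows, so rows that do not move let the fingers close. It gives the time, the measured TCP pose, the force and the opening at its end, in the units of the state.
- ctrl.get_obs(): the state, without advancing time (a new reading comes with each control period).
- ctrl.read_camera(name): name is "scene" or "top" or "wrist"; returns (picture, depth): 480x640x3 uint8, blue, green, red; 480x640 float32, m along the optical axis (not along the pixel's ray), 0 where there is no reading.
- ctrl.get_calibration(name): a dict with "vfov" (degrees; the focal length in pixels is half the picture's height over the tangent of half this angle, whatever the lens; pixels are square), "cx", "cy" (the principal point, pixels), "rvec" (rotation vector, rad) and "tvec" (3), from world to camera coordinates, as OpenCV has them. Camera axes: x right, y down, z forward; pixel columns grow to the right and rows downward; lengths in m; the calibration is good to about 2 mm. A picture is of the moment at which its call begins: read the wrist's pose just before it. get_calibration takes no time and is no camera call; for the wrist camera it gives the pose at the moment of the call.
- ctrl.job_done(): hands the job in, once; it reports no verdict.
The state is a dict: "time_s": time; "qpos": joint angles; "joint_velocities": joint speeds; "effort": joint torques, N m; "tcp_pos": TCP position; "tcp_rot": TCP orientation; "wrist_force": force on the tool from outside, world axes, zero at the start; "moment": the same for the moment, N m; "gripper_width": finger opening in m.
Only numpy, scipy, OpenCV 4.12 (cv2) and the standard library are available. Lean on these libraries where they do the work, as an engineer would, in place of code of your own. Each camera call takes 0.05 s, during which the arm holds its last target.

TASK

Tighten the brass clamp ring under the hitch ball with the blue-handled bar: put the bar in the ring's slanted sockets and turn clockwise (seen from above), moving it to another socket when the green guard stops its swing, until the ring is fully home against its stop. Leave the bar standing in the ring, then press the red plunger of the staking punch all the way down for a moment and let it spring back. Turn the ring with the bar only, never with the fingers, do not press the plunger before the ring is tight, and leave the other hitch parts where they are.

Things in the scene. Friction and masses are not known exactly. Their poses are not given: they have to be found in the camera images.
- stand: Fixed clamping stand: grey 210 x 200 x 12 mm base plate, pedestal, vertical threaded neck (28 mm thick) and a 50 mm steel hitch ball on top (ball's top 175 mm above the table). Origin: on the neck's axis, at table level; z up; -x is its front, which faces away from the robot to the right (about 60 deg right of straight ahead).
- guard (a point): Point on the neck axis at the height of the guard. Green horseshoe guard, fixed: 16 mm round bar around the rear and sides, 72 mm from the neck axis, centre line 128 mm above the table. It ends in two posts 63 deg to either side of the stand's front: a bar seated in a socket can swing only about 50 deg to either side of straight front.
- ring (a joint): Angle of the brass clamp ring, rad. Grows as the ring turns clockwise seen from above (tightens); 0 is the hard stop, fully home; it starts 1.87 to 2.27 rad short of that (negative). Turning takes about 0.6 N m; it stays where it is left. The ring descends 8 mm per turn.
- ring_centre (a point): On the neck axis inside the ring, level with the socket floors, 68 mm above the table when the ring is home; turns with the ring. The ring has 8 equal octagonal sockets at 45 deg steps, bore 14 mm, 32 mm deep, 3 mm wall, all leaning outwards and up, axis 35 deg from vertical. Floor centre 28 mm from the neck axis at this height; mouth centre 46.4 mm from it and 26 mm higher.
- socket0 (a point): Centre of the mouth of the red socket, one of the 8 (the others are brass). When the ring is home (joint 0), it points 5 deg beyond the stand's front (-x) counter-clockwise seen from above; the others follow at 45 deg steps.
- bar: Loose steel turning bar, 165 mm long, 0.13 to 0.25 kg: 12 mm round shaft, 7 mm long cone point (5 mm wide at the tip), round blue handle 20 mm thick from 90 to 165 mm from the tip. Origin: at the tip; +z along the bar to the handle. Starts in the bar rest, leaning 35 to 40 deg from vertical, handle up and towards the rest's -x.
- rest: Fixed bar rest: grey 100 x 70 x 10 mm foot with a steel octagonal socket tube (bore 14 mm, 50 mm deep) leaning 35 deg from vertical towards its -x (which points about 60 deg to the right of straight ahead). Origin: centre of the underside; z up. The bar's tip starts at x +12, z +20 mm from it.
- punch (a joint): Travel of the red plunger of the staking punch on the stand, m: 0 up, 0.012 fully down at its stop. Spring: 4 N to start, 10 N at the stop; springs back when let go.
- punch_top (a point): Top centre of the red round plunger head (34 mm across), 143 mm above the table when up, at x +135, y 0 mm in the stand's frame, on a black column 40 mm thick. It is pressed straight down.
- spare_ball: Bystander: loose steel hitch ball, 50 mm wide, 70 mm tall, standing. Origin: centre of its underside.
- drawbar: Bystander: loose dark square steel tube 51 x 51 x 150 mm lying on the table. Its z axis runs along it from the origin, the centre of one end, 25 mm above the table.
- hitch_pin: Bystander: loose steel pin 16 mm thick, 107 mm long, red head, lying along its x. Origin: under its middle, on the table.
- pin_box: Bystander: fixed open cardboard box of pins, 180 x 130 x 75 mm (some pins stand up to 95 mm). Origin: centre of its underside.

How it is judged:
On the way, in this order (a step that is already met when the one before it is completed fails the run):
1. the bar is seated in a socket and has begun to turn the ring (short of home by less than 1.75 rad) (value of joint ring above -1.75 rad and distance between bar and ring_centre below 0.038 m).
2. the ring is turned home (within 0.08 rad) with the bar in a socket (value of joint ring above -0.08 rad and distance between bar and ring_centre below 0.038 m), for 0.1 s.
3. the plunger is pressed to its stop (within 1.5 mm) (value of joint punch above 0.0105 m), for 0.1 s.
At the end, for the whole second after the job is handed in: The ring is within 0.08 rad of its stop, the plunger is up again (within 2 mm), and the bar stands at rest in a ring socket: its tip within 38 mm of the ring_centre point (at least half-way down the socket), the bar leaning 0.5 to 0.9 rad from vertical (all of step 2 and value of joint punch below 0.002 m and angle between bar's own z axis and vertical between 0.5 and 0.9 rad and linear speed of bar below 0.02 m/s); the robot touches nothing.
It fails at once if the fingers push the ring (over 3 N) (contact force between the fingers and ring above 3 N).
It fails at once if the plunger is pressed more than half-way while the ring is over 0.15 rad short of home (value of joint punch above 0.006 m and value of joint ring below -0.15 rad).
It fails at once if the spare ball is moved over 20 mm (distance of spare_ball from where it was at the start of the episode above 0.02 m).
It fails at once if the drawbar is moved over 20 mm (distance of drawbar from where it was at the start of the episode above 0.02 m).
It fails at once if the hitch pin is moved over 20 mm (distance of hitch_pin from where it was at the start of the episode above 0.02 m).
It also fails if it takes over 62 s, if anything falls off the work surface, if the arm or the gripper's body presses on something with over 40 N, if the wrist force passes 120 N, or if a joint passes its speed limit or range.

## Working session

There is one attempt and no reset: what is moved stays moved. The work goes in short steps, Python scripts to look and compute and a tool call to move; the robot and the scene stay as the last step left them, time stands still between calls to the robot, and variables do not carry over. Pictures are saved under pics/ and viewed, and the job is handed in when it is done.

Besides the shell and the picture viewer there is one more tool, called after "Call:" as name(argument=value, ...) on one line, values as JSON. step_arm: Moves the arm, as the interface text tells. Its arguments: {"type":"object","properties":{"steps":{"type":"array","items":{"type":"array","items":{"type":"number"}}},"squeeze":{"type":"number"}},"required":["steps"]}

```bash
ls; mkdir -p pics; cat > h.py <<'E'
import numpy as np, cv2
from scipy.spatial.transform import Rotation as R
from workcell import ctrl
def cal(n):
    c=ctrl.get_calibration(n); f=240/np.tan(np.radians(c['vfov'])/2)
    Rm=R.from_rotvec(np.array(c['rvec']).ravel()).as_matrix(); t=np.array(c['tvec']).ravel()
    return f,c['cx'],c['cy'],Rm,t
def pts(c,d,uv):
    f,cx,cy,Rm,t=c; uv=np.atleast_2d(uv); z=d[uv[:,1].astype(int),uv[:,0].astype(int)]
    p=np.stack([(uv[:,0]-cx)/f*z,(uv[:,1]-cy)/f*z,z],1)
    return (p-t)@Rm
def cloud(c,d):
    v,u=np.mgrid[0:480,0:640]; return pts(c,d,np.stack([u.ravel(),v.ravel()],1)).reshape(480,640,3)
def ray(c,uv,z):
    f,cx,cy,Rm,t=c; o=-Rm.T@t; r=Rm.T@np.array([(uv[0]-cx)/f,(uv[1]-cy)/f,1]); return o+r*(z-o[2])/r[2]
def proj(c,P):
    f,cx,cy,Rm,t=c; q=np.atleast_2d(P)@Rm.T+t; return np.stack([f*q[:,0]/q[:,2]+cx,f*q[:,1]/q[:,2]+cy],1)
E
python3 - <<'E'
from h import *
for n in("scene","top","wrist"):
    c=cal(n); im,d=ctrl.read_camera(n); cv2.imwrite(f'pics/{n}0.png',im); np.savez(f'{n}0.npz',im=im,d=d,c=np.array([c[0],c[1],c[2]]),R=c[3],t=c[4])
    print(n,c[0],-c[3].T@c[4],c[3][2])
print(ctrl.get_obs())
E
```

```text
pics
scene 494.2221139030336 [ 1.30683511 -0.17181753  0.75938027] [-0.71759106  0.24310407 -0.65265878]
top 563.1940065621948 [0.43345406 0.0758457  1.22523867] [ 0.13526982 -0.02175162 -0.99057001]
wrist 392.00820473310307 [0.22017487 0.64204861 0.38441525] [-0.24337661  0.05584858 -0.96832265]
{'time_s': 0.15, 'qpos': array([ 1.62609118e+00,  3.59206190e-01,  1.12944996e-02, -2.30401222e-04,
       -1.22410687e+00, -2.88097190e-01]), 'joint_velocities': array([-3.18477036e-05, -1.80169633e-03,  2.65119398e-03,  8.28280488e-04,
        1.00017530e-03,  1.13395921e-03]), 'effort': array([-1.34621016e-03, -5.83275104e+01,  2.93291008e+01,  7.00128660e+00,
        8.73754820e-03, -1.08969032e-04]), 'tcp_pos': array([0.15567909, 0.65645255, 0.23986369]), 'tcp_rot': array([ 3.11908641e+00, -3.64837968e-01, -7.28136120e-06]), 'wrist_force': array([-0.55886951, -0.33189673, -0.34432515]), 'moment': array([-0.00289089, -0.02798295,  0.00417923]), 'gripper_width': 0.08767179106456857}
```

View pics/scene0.png

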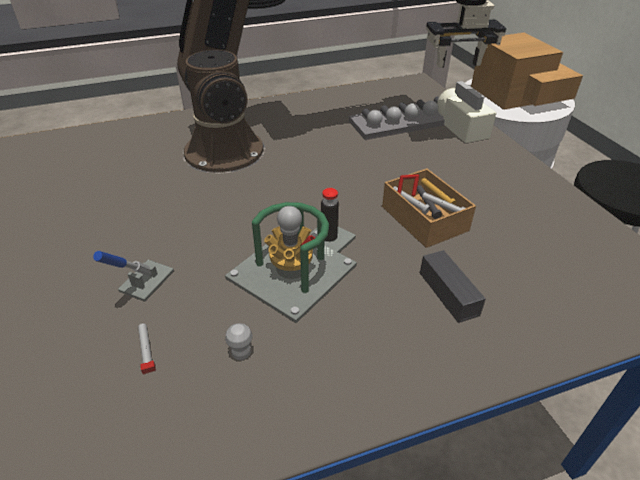

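View pics/top0.png

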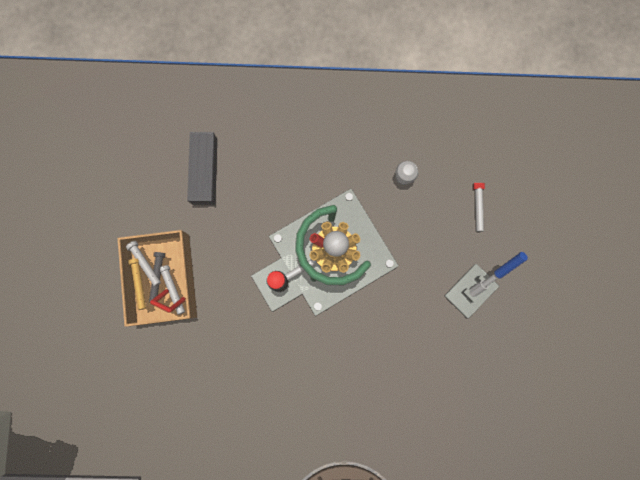

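View pics/wrist0.png

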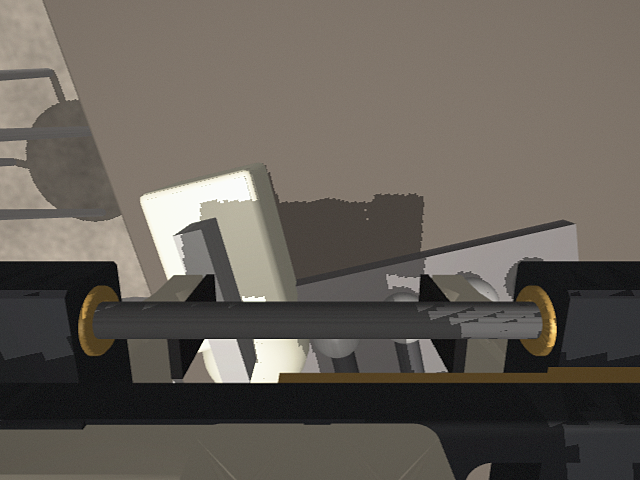

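```bash
cat > m.py <<'E'
from h import *
def load(n):
    a=np.load(f'{n}0.npz'); return a['im'],a['d'],(*a['c'],a['R'],a['t'])
im,d,c=load('top'); P=cloud(c,d)
hsv=cv2.cvtColor(im,cv2.COLOR_BGR2HSV)
v,u=np.mgrid[0:480,0:640]
red=((hsv[...,0]<8)|(hsv[...,0]>172))&(hsv[...,1]>150)
m=red&(abs(u-277)<15)&(abs(v-281)<15)&(P[...,2]>.13)
pu=np.array([u[m].mean(),v[m].mean()]);pw=ray(c,pu,.143);print('plunger',pu,pw,P[m].mean(0))
# ball
m=(hsv[...,1]<40)&(hypot:=np.hypot(u-336,v-244)<22)&(P[...,2]>.13)
q=P[m]; A=np.c_[2*q,np.ones(len(q))]; s=np.linalg.lstsq(A,(q**2).sum(1),rcond=None)[0]; print('ball',s[:3],np.sqrt(s[3]+s[:3]@s[:3]),len(q))
# guard
g=(hsv[...,0]>60)&(hsv[...,0]<95)&(hsv[...,1]>80)&(P[...,2]>.115)
q=P[g]; A=np.c_[2*q[:,:2],np.ones(len(q))]; s2=np.linalg.lstsq(A,(q[:,:2]**2).sum(1),rcond=None)[0]; print('guard',s2[:2],np.sqrt(s2[2]+s2[:2]@s2[:2]),q[:,2].max())
fr=s[:2]-pw[:2]; print('front ang',np.degrees(np.arctan2(fr[1],fr[0])),np.linalg.norm(fr))
fr=s2[:2]-pw[:2]; print('front ang',np.degrees(np.arctan2(fr[1],fr[0])),np.linalg.norm(fr))
# red socket
m=red&(np.hypot(u-317,v-240)<12); print('red sock',u[m].mean(),v[m].mean(),P[m].mean(0),m.sum(), P[m][:,2].max())
# bar
for n in('top','scene'):
    im,d,c=load(n);P=cloud(c,d);hsv=cv2.cvtColor(im,cv2.COLOR_BGR2HSV)
    m=(hsv[...,0]>105)&(hsv[...,0]<130)&(hsv[...,1]>120)&(P[...,2]<.3)&(P[...,2]>.05)&(P[...,1]<0.1)
    q=P[m]; mu=q.mean(0); w=np.linalg.svd(q-mu)[2][0]; w*=np.sign(w[2]); tt=(q-mu)@w
    print(n,'handle',m.sum(),mu,w,np.degrees(np.arccos(w[2])),np.degrees(np.arctan2(w[1],w[0])),tt.min(),tt.max())
for n in('top','scene'):
    im,d,c=load(n)
    k=proj(c,np.array([[.58,-.05,.09]]))[0] if 0 else None
im,_,_=load('top'); cv2.imwrite('pics/topz.png',cv2.resize(im[190:330,250:400],None,fx=5,fy=4.2857,interpolation=cv2.INTER_CUBIC)[:600,:800])
im,_,_=load('top'); cv2.imwrite('pics/topr.png',cv2.resize(im[230:330,430:540],None,fx=6,fy=6,interpolation=cv2.INTER_CUBIC)[:600,:800])
im,_,_=load('scene'); cv2.imwrite('pics/scz.png',cv2.resize(im[180:330,215:375],None,fx=4,fy=4,interpolation=cv2.INTER_CUBIC)[:600,:800])
E
python3 m.py
```

```text
plunger [275.25108225 279.71428571] [0.48676175 0.14842123 0.143     ] [0.4868772  0.14856633 0.14079744]
ball [0.51218179 0.03488051 0.69545686] 0.530313213540155 492
guard [0.55802602 0.03605959] 0.07067814342559993 1.225238672825148
front ang -77.38044826859927 0.11635150880111164
front ang -57.615485334965356 0.13305537839460171
red sock 316.51063829787233 239.17021276595744 [0.57343316 0.07152916 0.09234222] 94 0.10434741391733442
top handle 298 [ 0.5292325  -0.3106867   0.13085615] [ 0.47101183 -0.47076522  0.74600802] 41.75424648678606 -44.98499691798543 -0.04339483064311387 0.03290467403849756
scene handle 240 [ 0.54012982 -0.31057925  0.12974777] [ 0.38596839 -0.51436604  0.76580414] 40.02141486434 -53.11628427727411 -0.04473286784398329 0.029672353413313632
```

```bash
sed -i 's/&(P\[\.\.\.,2\]>\.13)$/\&(P[...,2]>.13)\&(P[...,2]<.19)/; s/&(P\[\.\.\.,2\]>\.115)/\&(P[...,2]>.115)\&(P[...,2]<.15)/' m.py; python3 m.py
```

```text
plunger [275.25108225 279.71428571] [0.48676175 0.14842123 0.143     ] [0.4868772  0.14856633 0.14079744]
ball [0.55912414 0.03508562 0.15219464] 0.023350514130525222 490
guard [0.55954812 0.03501739] 0.07093447267992856 0.14111940672548193
front ang -57.44262918100016 0.13446663088173125
front ang -57.306298004705404 0.13475268637119406
red sock 316.51063829787233 239.17021276595744 [0.57343316 0.07152916 0.09234222] 94 0.10434741391733442
top handle 298 [ 0.5292325  -0.3106867   0.13085615] [ 0.47101183 -0.47076522  0.74600802] 41.75424648678606 -44.98499691798543 -0.04339483064311387 0.03290467403849756
scene handle 240 [ 0.54012982 -0.31057925  0.12974777] [ 0.38596839 -0.51436604  0.76580414] 40.02141486434 -53.11628427727411 -0.04473286784398329 0.029672353413313632
```

View pics/topz.png

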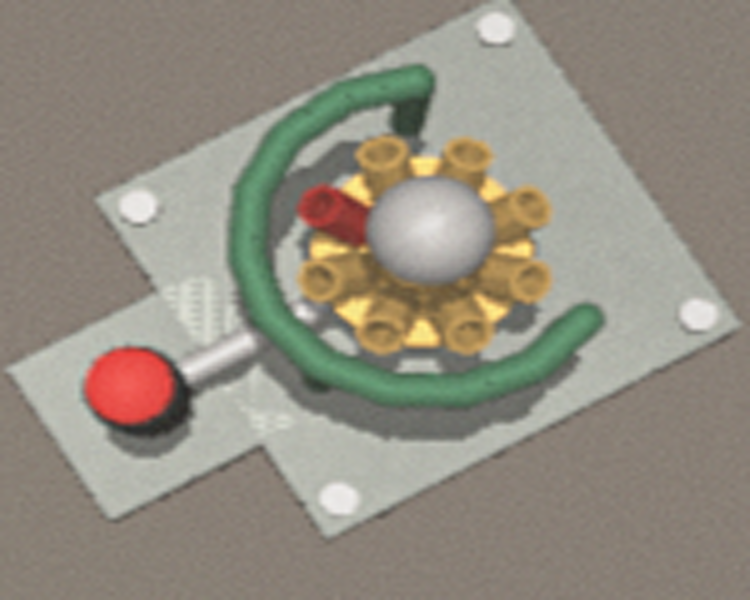

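View pics/topr.png

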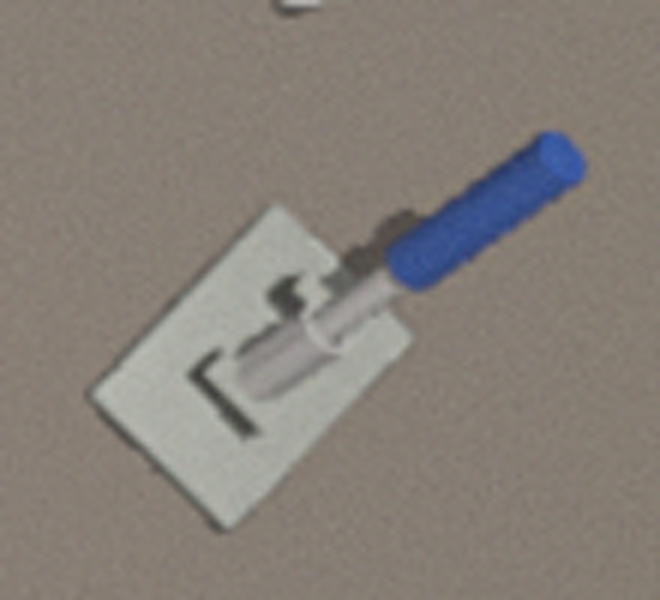

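View pics/scz.png

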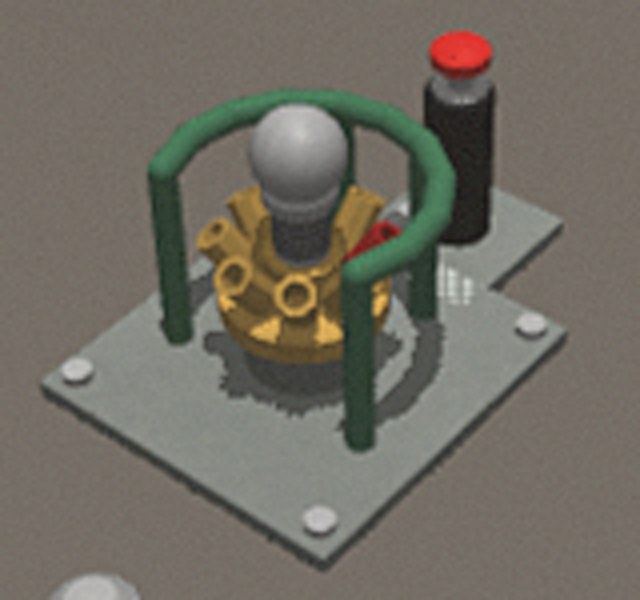

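```bash
cat > m2.py <<'E'
from h import *
from scipy.optimize import least_squares
def load(n):
    a=np.load(f'{n}0.npz'); return a['im'],a['d'],(*a['c'],a['R'],a['t'])
Q=[]
for n in('top','scene'):
    im,d,c=load(n);P=cloud(c,d);hsv=cv2.cvtColor(im,cv2.COLOR_BGR2HSV)
    m=(hsv[...,0]>105)&(hsv[...,0]<130)&(hsv[...,1]>120)&(P[...,2]<.3)&(P[...,2]>.05)&(P[...,1]<0.1)
    Q.append(P[m])
    cnt=max(cv2.findContours(m.astype(np.uint8),0,2)[0],key=cv2.contourArea); print(n,cv2.minAreaRect(cnt))
def res(p,q):
    w=np.array([p[3],p[4],1]);w/=np.linalg.norm(w); e=q-np.array([p[0],p[1],.13]); e=e-np.outer(e@w,w); return np.linalg.norm(e,axis=1)-.010
for q in(Q[0],Q[1],np.vstack(Q)):
    s=least_squares(lambda p:res(np.r_[p[:2],0,p[2:]],q),[.53,-.31,.4,-.5],loss='soft_l1',f_scale=.002).x
    w=np.r_[s[2:],1];w/=np.linalg.norm(w); t=(q-np.array([*s[:2],.13]))@w
    print('axis@z.13',s[:2],'lean',np.degrees(np.arccos(w[2])),'az',np.degrees(np.arctan2(w[1],w[0])),'ends z',.13+np.percentile(t,[1,99])*w[2], 't',np.percentile(t,[1,99]))
im,d,c=load('top')
# sockets
A=np.array([.5594,.0350]); z=.068+.026+.0026
uv=np.array([(320,205),(382,153),(468,153),(530,207),(531,278),(467,330),(381,328),(318,275)])/[5,4.2857]+[250,190]
W=np.array([ray(c,p,z)[:2] for p in uv]); print('mean mouths',W.mean(0))
for cc in(A,W.mean(0)):
    dlt=W-cc; a=np.degrees(np.arctan2(dlt[:,1],dlt[:,0])); print(np.round(a,1),np.round(np.hypot(*dlt.T)*1000,1)); print(np.round((a-a[0]+22)%45-22,1))
# base corners via zoom bolts
b=np.array([(497,28),(698,313),(339,499),(138,206)])/[5,4.2857]+[250,190]
B=np.array([ray(c,p,.016)[:2] for p in b]); print('bolts',B, B.mean(0)); e=(B[1]-B[2]+B[0]-B[3]);print(np.degrees(np.arctan2(e[1],e[0])))
r=np.array([(278,203),(413,340),(228,530),(90,395)])/6+[430,230]
B=np.array([ray(c,p,.01)[:2] for p in r]); print('rest',B,B.mean(0)); e=B[0]-B[3]+B[1]-B[2];print(np.degrees(np.arctan2(e[1],e[0])),np.linalg.norm(e)/2)
# rest circles: scan of the scene for guard posts
E
python3 m2.py
```

```text
top ((510.6919250488281, 264.95135498046875), (8.822575569152832, 35.584388732910156), 53.97262954711914)
scene ((109.60789489746094, 258.595458984375), (32.529911041259766, 9.726763725280762), 14.931418418884277)
axis@z.13 [ 0.53484336 -0.31753685] lean 38.378629496001764 az -42.96688273226382 ends z [0.09355765 0.15093446] t [-0.04648703  0.02670467]
axis@z.13 [ 0.53816825 -0.31712107] lean 39.09584770894733 az -44.33916355815469 ends z [0.09418303 0.1497268 ] t [-0.04615041  0.02541812]
axis@z.13 [ 0.53621569 -0.31660347] lean 38.16612988110777 az -44.38708460766329 ends z [0.09404561 0.15091435] t [-0.04573056  0.02660107]
mean mouths [0.55969894 0.03400005]
[  68.9   22.6  -22.4  -67.9 -109.9 -155.2  159.3  112.3] [44.7 45.  46.1 46.7 47.1 45.4 44.1 44.9]
[ 0.  -1.3 -1.3 -1.8  1.2  0.9  0.4 -1.6]
[  69.7   23.9  -21.4  -67.7 -110.7 -156.6  158.3  112.2] [45.5 45.2 45.4 45.6 46.2 45.2 44.7 45.9]
[ 0.  -0.8 -1.1 -2.4 -0.4 -1.3 -1.4 -2.5]
bolts [[ 0.67893519  0.00195541]
 [ 0.535578   -0.08784222]
 [ 0.43875709  0.06442116]
 [ 0.58283896  0.15529666]] [0.55902731 0.03345775]
-57.73726495758854
rest [[ 0.53961547 -0.27798175]
 [ 0.4913939  -0.32656097]
 [ 0.42181171 -0.25877032]
 [ 0.46854873 -0.20923934]] [ 0.48034245 -0.2681381 ]
-44.14927860615615 0.09800943452662547
```

```bash
cat > plan.py <<'E'
from h import *
def rotm(psi,pitch=0):
    p=np.radians(psi); M=np.array([[np.cos(p),np.sin(p),0],[np.sin(p),-np.cos(p),0],[0,0,-1.]])
    return R.from_matrix(M)*R.from_euler('y',pitch,degrees=True)
def st():
    o=ctrl.get_obs(); r=R.from_rotvec(o['tcp_rot']); M=r.as_matrix()
    psi=np.degrees(np.arctan2(M[1,0],M[0,0])); y=rotm(psi).inv()*r
    print('t %.2f'%o['time_s'],'tcp',np.round(o['tcp_pos'],4),'psi %.2f'%psi,'tilt',np.round(y.as_rotvec(degrees=True),2),'F',np.round(o['wrist_force'],1),'M',np.round(o['moment'],2),'w %.4f'%o['gripper_width'])
    return np.array(o['tcp_pos']),r
def rows(wps,claw,start=None):
    """wps: list of (pos,psi,pitch,nrows)"""
    p,r=st() if start is None else start; out=[]
    for pos,psi,pitch,n in wps:
        r1=rotm(psi,pitch); p0,r0=p,r; rv=(r0.inv()*r1).as_rotvec(); pos=np.array(pos,float)
        for i in range(1,n+1):
            pn=p0+(pos-p0)*i/n; rn=r0*R.from_rotvec(rv*i/n)
            s=r.inv().apply(pn-p); w=(r.inv()*rn).as_rotvec(degrees=True)
            out.append([claw]+[round(float(x),4)+0. for x in s]+[round(float(x),2)+0. for x in w]); p,r=pn,rn
    for i in range(0,len(out),8): print('[' + ','.join('['+','.join('%g'%x for x in q)+']' for q in out[i:i+8])+']')
E
python3 - <<'E'
from plan import *
rows([((.45,.36,.24),-25,0,7),((.50,-.1,.22),-44,0,8),((.53,-.313,.2),-44.2,-3.3,5)],1)
E
```

```text
t 0.15 tcp [0.1557 0.6565 0.2399] psi -13.34 tilt [-0.07  0.01  0.  ] F [-0.6 -0.3 -0.3] M [-0.   -0.03  0.  ] w 0.0877
[[1,0.0507,0.0315,0,0.01,0,1.67],[1,0.0516,0.03,0,0.01,0,1.67],[1,0.0524,0.0285,0,0.01,0,1.67],[1,0.0532,0.027,0,0.01,0,1.67],[1,0.054,0.0254,0,0.01,0,1.67],[1,0.0547,0.0238,0,0.01,0,1.67],[1,0.0554,0.0222,0,0.01,0,1.67],[1,0.03,0.0495,0.0025,0,0,2.37]]
[[1,0.032,0.0482,0.0025,0,0,2.38],[1,0.034,0.0468,0.0025,0,0,2.38],[1,0.0359,0.0454,0.0025,0,0,2.37],[1,0.0377,0.0438,0.0025,0,0,2.37],[1,0.0395,0.0422,0.0025,0,0,2.38],[1,0.0412,0.0406,0.0025,0,0,2.38],[1,0.0429,0.0388,0.0025,0,0,2.38],[1,0.0339,0.0265,0.004,0,-0.66,0.04]]
[[1,0.034,0.0265,0.0036,0,-0.66,0.04],[1,0.034,0.0264,0.0032,0,-0.66,0.04],[1,0.0341,0.0264,0.0028,0,-0.66,0.04],[1,0.0341,0.0264,0.0024,0,-0.66,0.04]]
```

Call:
step_arm(steps=[[1, 0.051, 0.031, 0, 0, 0, 1.7], [1, 0.052, 0.03, 0, 0, 0, 1.7], [1, 0.052, 0.028, 0, 0, 0, 1.7], [1, 0.053, 0.027, 0, 0, 0, 1.7], [1, 0.054, 0.025, 0, 0, 0, 1.7], [1, 0.055, 0.024, 0, 0, 0, 1.7], [1, 0.055, 0.022, 0, 0, 0, 1.7], [1, 0.03, 0.05, 0.002, 0, 0, 2.4]], squeeze=60)

```text
time_s: 1.15
tcp_pos: [0.462, 0.2945, 0.2355]
tcp_rot: [3.045, -0.752, 0.001]
wrist_force: [0.6, -0.1, -0.2]
gripper_width: 0.0877
```

```bash
python3 - <<'E'
from plan import *
rows([((.50,-.1,.22),-44,0,9),((.53,-.313,.2),-44.2,-3.3,4)],1)
E
```

```text
t 1.15 tcp [0.462  0.2945 0.2355] psi -27.73 tilt [-0.28  0.1   0.  ] F [ 0.6 -0.1 -0.2] M [-0.02 -0.04 -0.03] w 0.0877
[[1,0.0241,0.0368,0.002,0.03,-0.02,1.81],[1,0.0253,0.036,0.0019,0.03,-0.02,1.81],[1,0.0264,0.0352,0.0019,0.03,-0.02,1.81],[1,0.0275,0.0344,0.0019,0.03,-0.02,1.81],[1,0.0286,0.0335,0.0019,0.03,-0.02,1.81],[1,0.0296,0.0326,0.0018,0.03,-0.02,1.81],[1,0.0306,0.0316,0.0018,0.03,-0.02,1.81],[1,0.0316,0.0307,0.0018,0.03,-0.02,1.81]]
[[1,0.0326,0.0296,0.0018,0.03,-0.02,1.81],[1,0.0424,0.0331,0.005,0,-0.82,0.05],[1,0.0425,0.0331,0.0044,0,-0.82,0.05],[1,0.0426,0.033,0.0038,0,-0.82,0.05],[1,0.0426,0.033,0.0032,0,-0.82,0.05]]
```

Call:
step_arm(steps=[[1, 0.027, 0.041, 0.002, 0, 0, 2], [1, 0.028, 0.04, 0.002, 0, 0, 2], [1, 0.03, 0.039, 0.002, 0, 0, 2], [1, 0.031, 0.038, 0.002, 0, 0, 2], [1, 0.033, 0.037, 0.002, 0, 0, 2], [1, 0.034, 0.036, 0.002, 0, 0, 2], [1, 0.035, 0.034, 0.002, 0, 0, 2], [1, 0.037, 0.033, 0.002, 0, 0, 2]])

```text
time_s: 2.15
tcp_pos: [0.4988, -0.1114, 0.221]
tcp_rot: [2.905, -1.182, 0.002]
wrist_force: [1.0, 1.3, 0.3]
gripper_width: 0.0875
```

```bash
python3 - <<'E'
from plan import *
rows([((.53,-.313,.2),-44.2,-3.3,6)],1)
E
```

```text
t 2.15 tcp [ 0.4988 -0.1114  0.221 ] psi -44.29 tilt [-0.23  0.19  0.  ] F [1.  1.3 0.3] M [ 0.06 -0.14 -0.01] w 0.0875
[[1,0.0272,0.0204,0.0037,0.04,-0.58,-0.02],[1,0.0272,0.0204,0.0034,0.04,-0.58,-0.02],[1,0.0272,0.0204,0.0031,0.04,-0.58,-0.02],[1,0.0273,0.0204,0.0028,0.04,-0.58,-0.02],[1,0.0273,0.0204,0.0025,0.04,-0.58,-0.02],[1,0.0273,0.0204,0.0022,0.04,-0.58,-0.02]]
```

Call:
step_arm(steps=[[1, 0.027, 0.02, 0.004, 0, -0.6, 0], [1, 0.027, 0.02, 0.003, 0, -0.6, 0], [1, 0.027, 0.02, 0.003, 0, -0.6, 0], [1, 0.027, 0.02, 0.003, 0, -0.6, 0], [1, 0.027, 0.02, 0.003, 0, -0.6, 0], [1, 0.027, 0.02, 0.002, 0, -0.6, 0], [1, 0, 0, 0, 0, 0, 0]])

```text
time_s: 3.02
tcp_pos: [0.529, -0.3201, 0.1967]
tcp_rot: [-2.887, 1.184, 0.096]
wrist_force: [-0.8, 0.2, -1.4]
gripper_width: 0.0876
```

```bash
python3 - <<'E'
from plan import *
st()
im,d=ctrl.read_camera('wrist');cv2.imwrite('pics/w1.png',im)
rows([((.5285,-.3115,.115),-44.2,-3.3,5)],1)
E
```

```text
t 3.02 tcp [ 0.529  -0.3201  0.1967] psi -44.61 tilt [-0.29 -3.7  -0.01] F [-0.8  0.2 -1.4] M [-0.06 -0.13  0.07] w 0.0876
t 3.08 tcp [ 0.5289 -0.3191  0.197 ] psi -44.58 tilt [-0.27 -3.69 -0.01] F [ 0.1  0.2 -0.3] M [-0.09 -0.17 -0.05] w 0.0876
[[1,-0.0001,-0.0011,0.0164,0.05,0.08,-0.07],[1,-0.0001,-0.0011,0.0164,0.05,0.08,-0.07],[1,-0.0001,-0.0011,0.0164,0.05,0.08,-0.07],[1,-0.0001,-0.0011,0.0164,0.05,0.08,-0.07],[1,-0.0001,-0.001,0.0164,0.05,0.08,-0.07]]
```

View pics/w1.png

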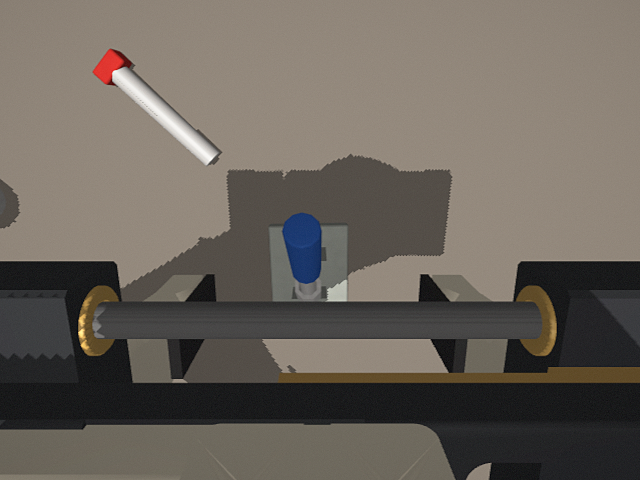

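Call:
step_arm(steps=[[1, 0, -0.001, 0.016, 0, 0, 0], [1, 0, -0.001, 0.017, 0, 0, 0], [1, 0, -0.001, 0.017, 0, 0.2, 0], [1, 0, -0.001, 0.017, 0, 0.2, 0], [1, 0, -0.001, 0.016, 0, 0, 0], [1, 0, 0, 0, 0, 0, 0]])

```text
time_s: 3.82
tcp_pos: [0.5268, -0.3066, 0.1073]
tcp_rot: [-2.892, 1.177, 0.09]
wrist_force: [0.1, 0.6, 0.3]
gripper_width: 0.0874
```

```bash
python3 - <<'E'
from plan import *
st()
im,d=ctrl.read_camera('wrist');cv2.imwrite('pics/w2.png',im)
im,d=ctrl.read_camera('scene');cv2.imwrite('pics/s2.png',cv2.resize(im[150:350,50:250],None,fx=3,fy=3))
E
```

```text
t 3.83 tcp [ 0.5268 -0.3066  0.1073] psi -44.32 tilt [-0.3  -3.44 -0.01] F [0.1 0.6 0.3] M [-0.1  -0.08 -0.01] w 0.0874
```

View pics/w2.png

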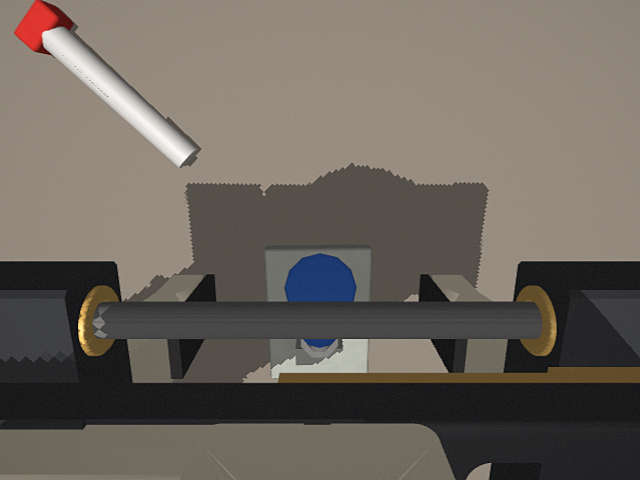

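View pics/s2.png

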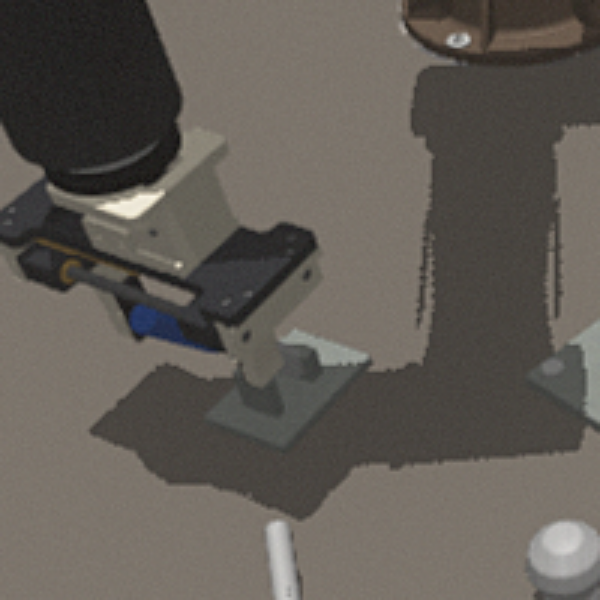

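Call:
step_arm(steps=[[1, 0.003, 0, -0.004, 0, 0, 0], [1, 0.003, 0, -0.004, 0, 0, 0], [0, 0, 0, 0, 0, 0, 0], [0, 0, 0, 0, 0, 0, 0], [0, 0, 0, 0, 0, 0, 0], [0, 0, 0, 0, 0, 0, 0]], squeeze=60)

```text
time_s: 4.68
tcp_pos: [0.534, -0.3129, 0.1195]
tcp_rot: [-2.892, 1.178, 0.079]
wrist_force: [0.7, -0.1, -0.7]
gripper_width: 0.053
```

```bash
python3 - <<'E'
from plan import *
st()
im,d=ctrl.read_camera('wrist');cv2.imwrite('pics/w3.png',im)
E
```

```text
t 4.67 tcp [ 0.534  -0.3129  0.1195] psi -44.32 tilt [-0.13 -3.08 -0.  ] F [ 0.7 -0.1 -0.7] M [-0.11 -0.13 -0.02] w 0.0530
```

View pics/w3.png

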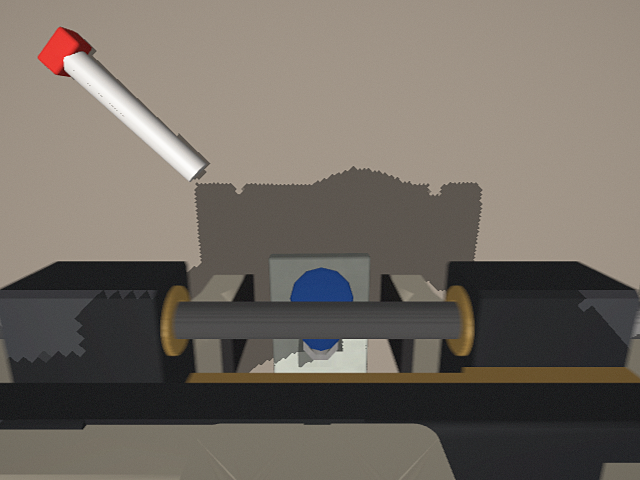

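Call:
step_arm(steps=[[0, 0, 0, 0, 0, 0, 0], [0, 0, 0, 0, 0, 0, 0], [0, 0, 0, 0, 0, 0, 0], [0, 0, 0, 0, 0, 0, 0], [0, 0, 0, 0, 0, 0, 0], [0, 0, 0, 0, 0, 0, 0]], squeeze=60)

```text
time_s: 5.48
tcp_pos: [0.5334, -0.3133, 0.1194]
tcp_rot: [-2.893, 1.177, 0.081]
wrist_force: [-0.4, -0.6, 0.1]
gripper_width: 0.0192
```

```bash
python3 - <<'E'
from plan import *
st()
im,d=ctrl.read_camera('wrist');cv2.imwrite('pics/w4.png',im)
E
```

```text
t 5.47 tcp [ 0.5334 -0.3133  0.1194] psi -44.29 tilt [-0.22 -3.12 -0.01] F [-0.4 -0.6  0.1] M [-0.52  0.16  0.17] w 0.0192
```

View pics/w4.png

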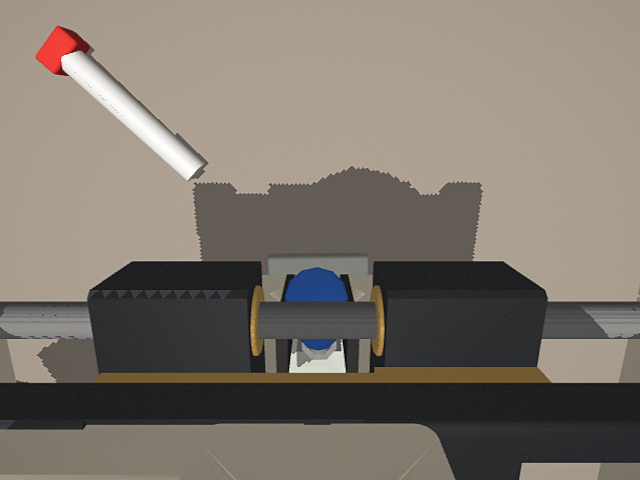

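```bash
cat > geo.py <<'E'
from plan import *
NECK=np.array([.5596,.0345]); FR=-57.5; 
def tcp_for(az,zfloor,L,s,lean=35.,pitch=0.,drad=0):
    """TCP pos with bar held L from tip, tip s above floor along axis, lean"""
    a=np.radians(az); e=np.array([np.cos(a),np.sin(a)]); k=np.radians(35.)
    rt=.028+s*np.sin(k)+drad; zt=zfloor+s*np.cos(k)
    l=np.radians(lean); rg=rt+L*np.sin(l); zg=zt+L*np.cos(l)
    # tcp 5mm ahead of grasp along tool z (pitch: z tilts toward +x)
    p=np.radians(pitch); rg+=.005*np.sin(p); zg-=.005*np.cos(p)
    return np.r_[NECK+rg*e,zg]
E
python3 - <<'E'
from geo import *
e=np.array([np.cos(np.radians(-44.2)),np.sin(np.radians(-44.2))])
p,_=st(); q=p+np.r_[e*.043,.060]
g=tcp_for(-21.5,.0707,.133,.08); print(g)
rows([(q,-44.2,-3.1,5),(q+[.03,.08,.08],-36,-1,3),(g+[0,0,.015],-21.5,0,8)],0)
c=[cal(n) for n in('top','scene')]
im,d,cc=[np.load('top0.npz')[k] for k in('im','d','c')]; 
print(ray(c[0],(406,178),.03),ray(c[0],(479,207),.01))
E
```

```text
t 5.53 tcp [ 0.5334 -0.3133  0.1194] psi -44.29 tilt [-0.22 -3.12 -0.01] F [-0.2 -1.8  0.8] M [-0.6   0.27  0.14] w 0.0186
[ 0.69932246 -0.02053814  0.24017939]
t 5.53 tcp [ 0.5334 -0.3133  0.1194] psi -44.29 tilt [-0.22 -3.12 -0.01] F [-0.2 -1.8  0.8] M [-0.6   0.27  0.14] w 0.0186
[[0,0.0079,0,-0.0125,0.04,0,-0.02],[0,0.0079,0,-0.0124,0.04,0,-0.02],[0,0.0079,0,-0.0124,0.04,0,-0.02],[0,0.0079,0,-0.0124,0.04,0,-0.02],[0,0.0079,0,-0.0124,0.04,0,-0.02],[0,-0.0128,-0.0261,-0.026,-0.1,0.7,-2.73],[0,-0.0113,-0.0266,-0.0262,-0.1,0.7,-2.73],[0,-0.0097,-0.0271,-0.0264,-0.1,0.7,-2.73]]
[[0,-0.0072,-0.0323,0.0007,-0.02,0.12,-1.81],[0,-0.0062,-0.0325,0.0006,-0.02,0.12,-1.81],[0,-0.0051,-0.0327,0.0006,-0.02,0.12,-1.81],[0,-0.0041,-0.0328,0.0006,-0.02,0.12,-1.81],[0,-0.0031,-0.0329,0.0006,-0.02,0.12,-1.81],[0,-0.002,-0.033,0.0006,-0.02,0.12,-1.81],[0,-0.001,-0.0331,0.0005,-0.02,0.12,-1.81],[0,0.0001,-0.0331,0.0005,-0.02,0.12,-1.81]]
[ 0.72101161 -0.11978491  0.03      ] [ 0.66549682 -0.28518708  0.01      ]
```

Call:
step_arm(steps=[[0, 0.008, 0, -0.012, 0, 0, 0], [0, 0.008, 0, -0.012, 0, 0, 0], [0, 0.008, 0, -0.012, 0, 0, 0], [0, 0.008, 0, -0.012, 0, 0, 0], [0, 0.008, 0, -0.012, 0, 0, 0], [0, -0.012, -0.026, -0.026, 0, 0.7, -2.7], [0, -0.011, -0.026, -0.026, 0, 0.7, -2.7], [0, -0.01, -0.027, -0.026, 0, 0.7, -2.7]])

```text
time_s: 6.52
tcp_pos: [0.5977, -0.2671, 0.2611]
tcp_rot: [-2.979, 0.975, 0.03]
wrist_force: [-0.4, -0.1, -1.7]
gripper_width: 0.0192
```

```bash
python3 - <<'E'
from geo import *
g=tcp_for(-21.5,.0707,.133,.08)
rows([(g+[0,0,.01],-21.5,0,8)],0)
E
```

```text
t 6.53 tcp [ 0.5977 -0.2671  0.2611] psi -36.25 tilt [ 0.06 -1.19  0.  ] F [-0.4 -0.1 -1.7] M [-0.08 -0.19 -0.04] w 0.0192
[[0,-0.0079,-0.0324,0.0016,-0.03,0.15,-1.84],[0,-0.0069,-0.0326,0.0015,-0.03,0.15,-1.84],[0,-0.0059,-0.0328,0.0015,-0.03,0.15,-1.84],[0,-0.0048,-0.033,0.0015,-0.03,0.15,-1.84],[0,-0.0037,-0.0331,0.0014,-0.03,0.15,-1.84],[0,-0.0027,-0.0332,0.0014,-0.03,0.15,-1.84],[0,-0.0016,-0.0333,0.0014,-0.03,0.15,-1.84],[0,-0.0005,-0.0333,0.0014,-0.03,0.15,-1.84]]
```

Call:
step_arm(steps=[[0, -0.008, -0.032, 0.001, 0, 0.2, -1.8], [0, -0.007, -0.032, 0.001, 0, 0.2, -1.8], [0, -0.006, -0.033, 0.001, 0, 0.2, -1.8], [0, -0.005, -0.033, 0.001, 0, 0.2, -1.8], [0, -0.004, -0.033, 0.001, 0, 0.2, -1.9], [0, -0.003, -0.033, 0.001, 0, 0.1, -1.9], [0, -0.002, -0.033, 0.001, 0, 0.1, -1.8], [0, 0, 0, 0, 0, 0, 0]])

```text
time_s: 7.52
tcp_pos: [0.6902, -0.0443, 0.2634]
tcp_rot: [-3.076, 0.623, -0.015]
wrist_force: [-0.6, -0.5, -1.4]
gripper_width: 0.0188
```

```bash
python3 - <<'E'
from geo import *
p,r=st()
for n in('top','scene','wrist'):
    c=cal(n); im,d=ctrl.read_camera(n); np.savez(f'{n}1.npz',im=im,d=d,c=np.array([c[0],c[1],c[2]]),R=c[3],t=c[4])
    q=proj(c,p)[0]; print(n,q)
    if n=='wrist': cv2.imwrite('pics/w5.png',im)
    else:
        u,v=q.astype(int); u=np.clip(u,100,540);v=np.clip(v,75,405); cv2.imwrite(f'pics/{n}5.png',cv2.resize(im[v-75:v+75,u-100:u+100],None,fx=4,fy=4,interpolation=2)); print(u-100,v-75)
E
```

```text
t 7.53 tcp [ 0.6902 -0.0443  0.2634] psi -22.92 tilt [ 0.29  0.49 -0.  ] F [-0.6 -0.5 -1.4] M [-0.11  0.08 -0.01] w 0.0188
top [384.94382885 163.23140491]
284 88
scene [262.20041771 219.71259328]
162 144
wrist [313.32173587 306.25081365]
```

View pics/scene5.png

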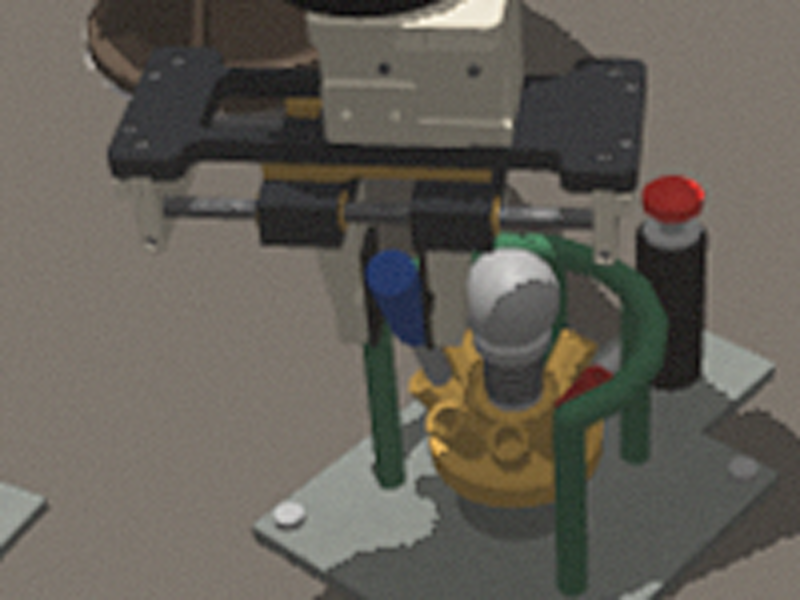

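View pics/top5.png

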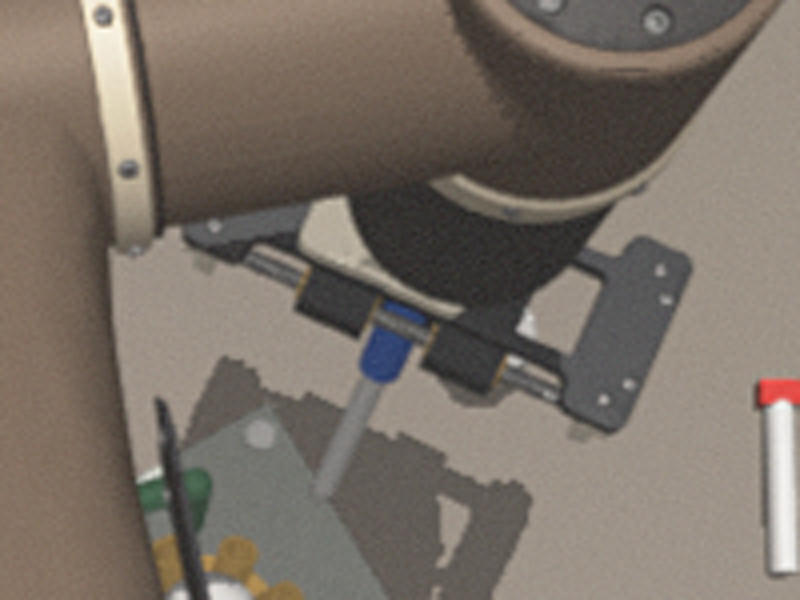

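View pics/w5.png

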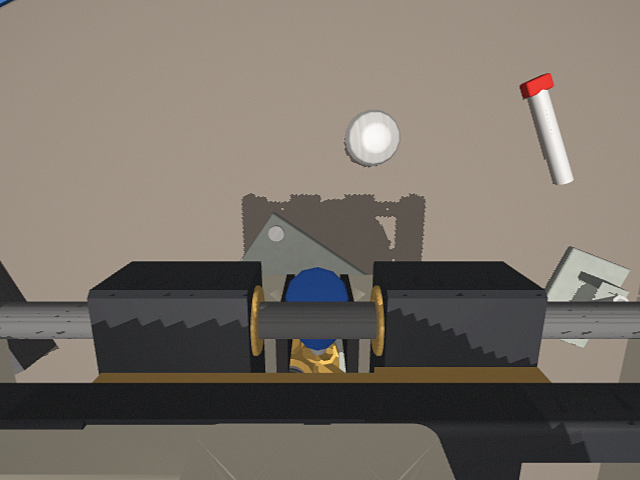

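```bash
python3 - <<'E'
from geo import *
def load(n):
    a=np.load(f'{n}1.npz'); return a['im'],a['d'],(*a['c'],a['R'],a['t'])
def tri(c1,p1,c2,p2):
    P=[np.c_[np.diag([c[0],c[0],1])+np.array([[0,0,c[1]],[0,0,c[2]],[0,0,0]])]@np.c_[c[3],c[4]] for c in(c1,c2)]
    X=cv2.triangulatePoints(P[0],P[1],np.array(p1,float),np.array(p2,float)).ravel(); return X[:3]/X[3]
it,dt,ct=load('top'); is_,ds,cs=load('scene')
t=tri(ct,(364.5,212.2),cs,(273.75,239)); print('tip',t,proj(ct,t),proj(cs,t))
g=np.array([.6902,-.0443,.2634+.005]); e=g-t; L=np.linalg.norm(e); print('L',L,'lean',np.degrees(np.arccos(e[2]/L)),'az',np.degrees(np.arctan2(e[1],e[0])))
# shaft & handle cloud
for n,(im,d,c) in dict(top=(it,dt,ct),scene=(is_,ds,cs)).items():
    P=cloud(c,d);hsv=cv2.cvtColor(im,cv2.COLOR_BGR2HSV)
    m=(hsv[...,0]>105)&(hsv[...,0]<130)&(hsv[...,1]>120)&(P[...,2]<.32)&(P[...,2]>.05)&(np.hypot(P[...,0]-.69,P[...,1]+.04)<.06)
    print(n,m.sum(),P[m].mean(0),P[m].min(0),P[m].max(0))
for uv in [(372,198),(368,205)]: print(pts(ct,dt,np.array([uv])))
E
```

```text
tip [ 0.62118145 -0.01585135  0.15797939] [[362.82450605 211.70214108]] [[271.41325076 239.04586017]]
L 0.13328764358214706 lean 34.061341213187504 az -22.400888319379384
top 117 [ 0.67082407 -0.03743968  0.25543271] [ 0.66067606 -0.05068721  0.23896678] [ 0.68671966 -0.02879179  0.27869618]
scene 207 [ 0.70454095 -0.04923506  0.2815482 ] [ 0.68015437 -0.05990467  0.23498142] [ 0.71671246 -0.03684777  0.29993718]
[[ 0.63963957 -0.02862365  0.2023322 ]]
[[ 0.62887444 -0.02273955  0.18834639]]
```

```bash
python3 - <<'E'
from geo import *
c=cal('scene')
for az in(-66.5,-21.5,23.5):
    a=np.radians(az); P=np.r_[NECK+.0464*np.array([np.cos(a),np.sin(a)]),.0967]
    q=proj(c,P)[0]; print(az,q,(q-[215,180])*4)
g=tcp_for(-21.5,.0707,.133,.05); 
rows([(g,-21.5,0,4)],0)
E
```

```text
-66.5 [271.13748836 248.10271767] [224.54995344 272.41087068]
-21.5 [286.86071124 253.02587835] [287.44284497 292.1035134 ]
23.5 [303.67717311 248.84700753] [354.70869246 275.38803011]
t 7.67 tcp [ 0.6894 -0.0467  0.2637] psi -23.09 tilt [ 0.28  0.51 -0.  ] F [-0.2 -0.6 -2.2] M [-0.07  0.03 -0.05] w 0.0188
[[0,-0.0047,-0.0068,0.012,-0.07,-0.13,-0.4],[0,-0.0046,-0.0069,0.012,-0.07,-0.13,-0.4],[0,-0.0045,-0.0069,0.012,-0.07,-0.13,-0.4],[0,-0.0045,-0.0069,0.012,-0.07,-0.13,-0.4]]
```

Call:
step_arm(steps=[[0, -0.005, -0.008, 0.012, 0, 0, -0.4], [0, -0.005, -0.008, 0.012, 0, 0, -0.4], [0, -0.004, -0.008, 0.012, 0, -0.2, -0.4], [0, -0.004, -0.007, 0.011, 0, -0.2, -0.4], [0, 0, 0, 0, 0, 0, 0]])

```text
time_s: 8.3
tcp_pos: [0.6835, -0.0105, 0.2125]
tcp_rot: [-3.082, 0.586, -0.001]
wrist_force: [-0.4, -0.4, -2.2]
gripper_width: 0.0187
```

```bash
cat > look.py <<'E'
from geo import *
import sys
tag=sys.argv[1]; cams=sys.argv[2].split(',')
p,r=st()
for n in cams:
    c=cal(n); im,d=ctrl.read_camera(n); np.savez(f'{n}_{tag}.npz',im=im,d=d,c=np.array([c[0],c[1],c[2]]),R=c[3],t=c[4])
    if n=='wrist': cv2.imwrite(f'pics/w{tag}.png',im)
    else:
        u,v=proj(c,np.r_[NECK,.12])[0].astype(int); cv2.imwrite(f'pics/{n}{tag}.png',cv2.resize(im[v-50:v+50,u-65:u+65],None,fx=6,fy=6,interpolation=2)); print(n,'origin',u-65,v-50)
E
python3 look.py 6 scene,top
```

```text
t 8.30 tcp [ 0.6835 -0.0105  0.2125] psi -21.53 tilt [ 0.22 -0.02  0.  ] F [-0.4 -0.4 -2.2] M [-0.    0.02  0.06] w 0.0187
scene origin 223 179
top origin 270 194
```

View pics/scene6.png

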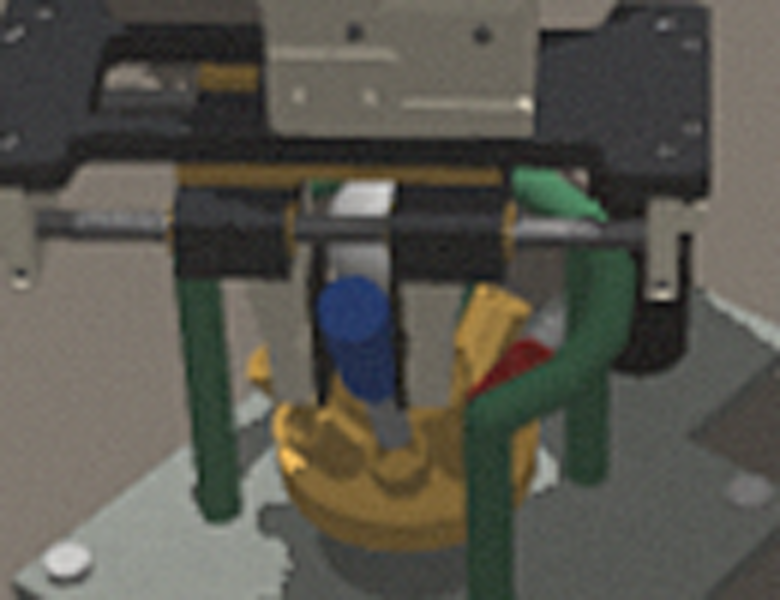

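View pics/top6.png

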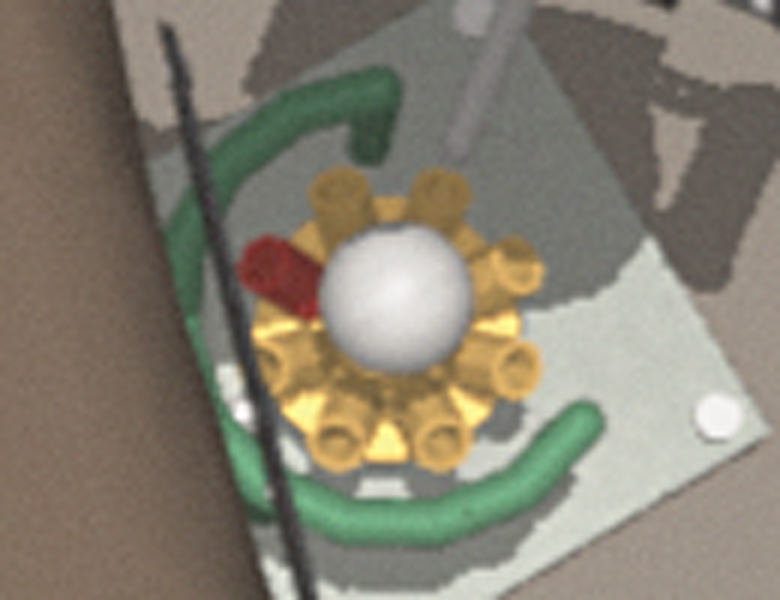

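```bash
python3 - <<'E'
from geo import *
ct,cs=cal('top'),cal('scene')
l=np.radians(34.7);a=np.radians(-21.53)
g=np.array([.6835,-.0105,.2175]); w=np.array([np.sin(l)*np.cos(a),np.sin(l)*np.sin(a),np.cos(l)])
for L in(.133,.110): 
    t=g-L*w; print(L,t,'top zoom',(proj(ct,t)[0]-[270,194]+.5)*6-.5,'scene zoom',(proj(cs,t)[0]-[223,179]+.5)*6-.5)
for s in(0.,.0105):
  print('end of handle',g+(.165-.133)*w,(proj(cs,g+.032*w)[0]-[223,179]+.5)*6-.5)
for az in(-21.5,):
    a=np.radians(az); P=np.r_[NECK+.0464*np.array([np.cos(a),np.sin(a)]),.0967]
    print('mouth top',(proj(ct,P)[0]-[270,194]+.5)*6-.5,'scene',(proj(cs,P)[0]-[223,179]+.5)*6-.5)
uv=np.array([(342,188),(440,188),(517,268),(518,368),(440,440),(338,440),(265,262)]);uv=(uv+.5)/6-.5+[270,194]
W=np.array([ray(ct,p,.0967)[:2] for p in uv]);
# fit circle
A=np.c_[2*W,np.ones(len(W))]; s=np.linalg.lstsq(A,(W**2).sum(1),rcond=None)[0]; print(s[:2],np.sqrt(s[2]+s[:2]@s[:2]))
d=W-s[:2]; print(np.degrees(np.arctan2(d[:,1],d[:,0])))
E
```

```text
0.133 [0.61306874 0.01728622 0.10815484] top zoom [447.12500142 155.03113228] scene zoom [392.95586632 440.9007225 ]
0.11 [0.62524858 0.01248108 0.12706416] top zoom [465.66452805 110.00950343] scene zoom [387.65541503 424.60324738]
end of handle [ 0.70044587 -0.01718541  0.24380861] [348.47607771 304.13722654]
end of handle [ 0.70044587 -0.01718541  0.24380861] [348.47607771 304.13722654]
mouth top [443.95828959 190.42506669] scene [385.66426746 446.6552701 ]
[0.56026248 0.03444942] 0.045833268496930535
[  22.49218166  -19.81185005  -68.26921862 -111.52106802 -157.38091736
  158.76912519   69.04874751]
```

Call:
step_arm(steps=[[0, -0.003, 0.0015, 0.004, 0, 0, 0], [0, -0.003, 0, 0.0045, 0, 0, 0], [0, -0.003, 0, 0.0045, 0, 0, 0], [0, -0.003, 0, 0.0045, 0, 0, 0]])

```text
time_s: 8.9
tcp_pos: [0.6725, -0.0085, 0.1968]
tcp_rot: [-3.081, 0.588, -0.008]
wrist_force: [0.2, 0.2, -2.1]
gripper_width: 0.0192
```

```bash
python3 look.py 7 scene,top; python3 - <<'E'
from geo import *
rows([(tcp_for(-21.5,.0707,.133,.0),-21.5,0,4)],0)
E
```

```text
t 8.90 tcp [ 0.6725 -0.0085  0.1968] psi -21.61 tilt [ 0.34  0.22 -0.  ] F [ 0.2  0.2 -2.1] M [ 0.01 -0.1  -0.03] w 0.0192
scene origin 223 179
top origin 270 194
t 9.00 tcp [ 0.6721 -0.0084  0.1964] psi -21.60 tilt [ 0.31  0.16 -0.  ] F [ 0.5  0.  -2.1] M [-0.03 -0.01  0.01] w 0.0189
[[0,-0.004,0.0004,0.0054,-0.08,-0.04,-0.03],[0,-0.004,0.0004,0.0054,-0.08,-0.04,-0.03],[0,-0.004,0.0003,0.0054,-0.08,-0.04,-0.03],[0,-0.004,0.0003,0.0054,-0.08,-0.04,-0.03]]
```

View pics/scene7.png

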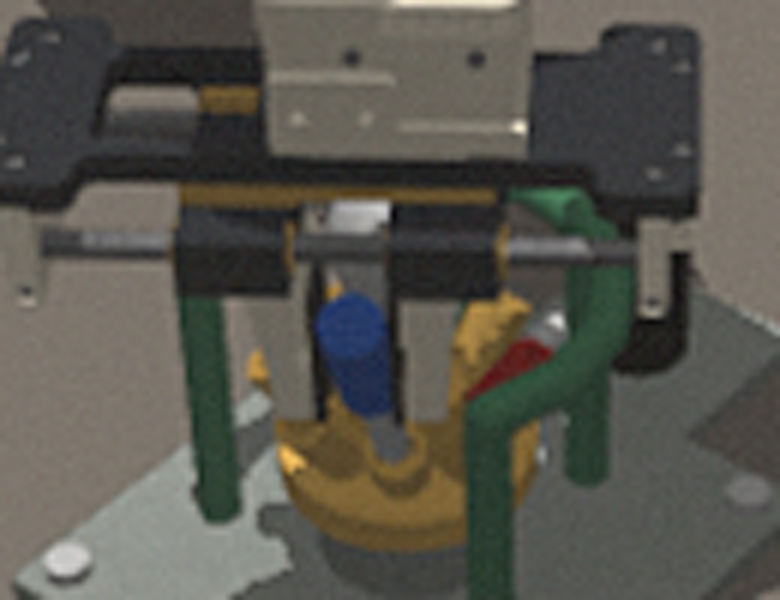

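View pics/top7.png

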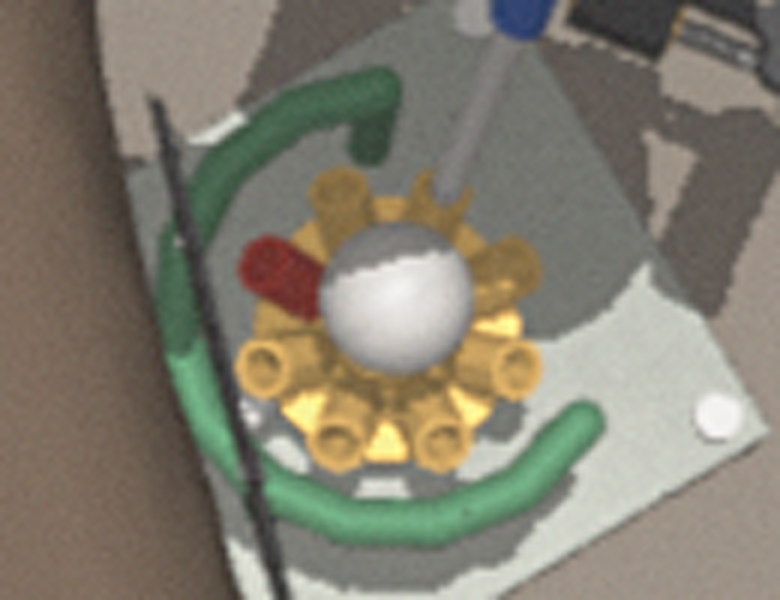

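Call:
step_arm(steps=[[0, -0.002, -0.0025, 0.003, 0, 0, 0], [0, -0.004, 0, 0.0055, 0, 0, 0], [0, -0.004, 0, 0.0055, 0, 0, 0]])

```text
time_s: 9.38
tcp_pos: [0.6639, -0.0026, 0.1823]
tcp_rot: [-3.082, 0.588, -0.008]
wrist_force: [-1.0, -1.2, -1.7]
gripper_width: 0.0191
```

```bash
python3 look.py 8 scene,top; python3 - <<'E'
from geo import *
rows([(tcp_for(-21.5,.0707,.133,.0),-21.5,0,4)],0)
E
```

```text
t 9.38 tcp [ 0.6639 -0.0026  0.1823] psi -21.59 tilt [ 0.28  0.24 -0.  ] F [-1.  -1.2 -1.7] M [-0.6   0.03  0.1 ] w 0.0191
scene origin 223 179
top origin 270 194
t 9.47 tcp [ 0.6633 -0.0024  0.1817] psi -21.59 tilt [ 0.26  0.16 -0.  ] F [ 0.1 -1.2 -2.9] M [-0.49  0.21  0.09] w 0.0190
[[0,-0.0014,0.0009,0.0018,-0.07,-0.04,-0.02],[0,-0.0014,0.0009,0.0018,-0.07,-0.04,-0.02],[0,-0.0014,0.0009,0.0018,-0.07,-0.04,-0.02],[0,-0.0014,0.0009,0.0018,-0.07,-0.04,-0.02]]
```

View pics/scene8.png

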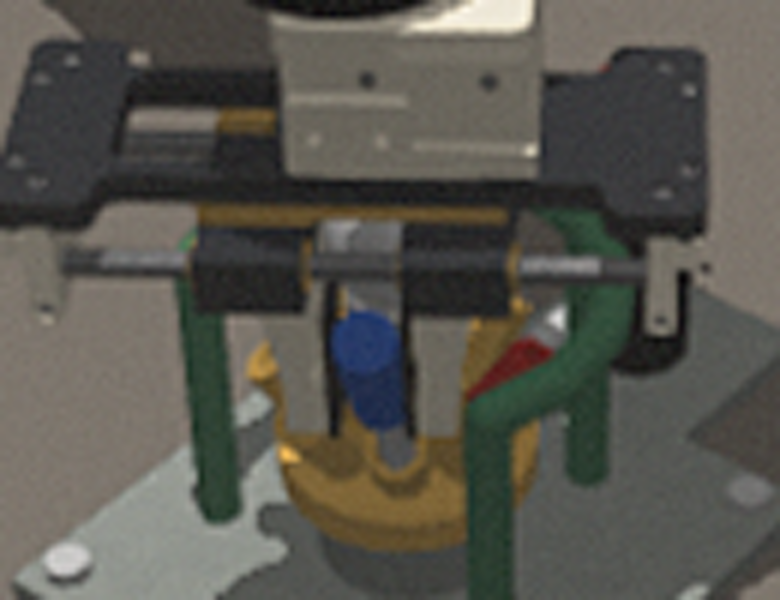

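View pics/top8.png

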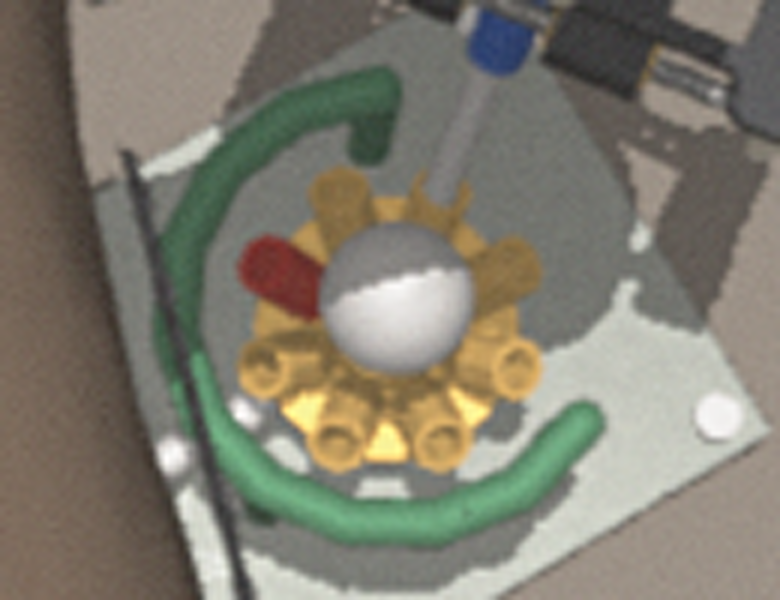

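Call:
step_arm(steps=[[0, -0.002, 0.001, 0.003, 0, 0, 0], [0, -0.003, 0, 0.0045, 0, 0, 0], [0, -0.002, 0, 0.003, 0, 0, 0]])

```text
time_s: 9.85
tcp_pos: [0.6585, -0.0006, 0.1727]
tcp_rot: [-3.081, 0.586, -0.014]
wrist_force: [4.3, -3.5, 9.0]
gripper_width: 0.0188
```

```bash
python3 look.py 9 scene; python3 - <<'E'
from geo import *
rows([(tcp_for(-21.5,.0707,.133,.0),-21.5,0,4)],0)
E
```

```text
t 9.85 tcp [ 6.585e-01 -6.000e-04  1.727e-01] psi -21.54 tilt [ 0.38  0.46 -0.  ] F [ 4.3 -3.5  9. ] M [-1.53 -1.53  0.11] w 0.0188
scene origin 223 179
t 9.90 tcp [ 6.586e-01 -6.000e-04  1.729e-01] psi -21.54 tilt [ 0.39  0.49 -0.  ] F [ 3.3 -2.3  6.4] M [-0.9  -0.64  0.08] w 0.0191
[[0,-0.0002,0.0009,-0.0004,-0.1,-0.12,-0.01],[0,-0.0002,0.0009,-0.0004,-0.1,-0.12,-0.01],[0,-0.0002,0.0009,-0.0004,-0.1,-0.12,-0.01],[0,-0.0002,0.0009,-0.0004,-0.1,-0.12,-0.01]]
```

View pics/scene9.png

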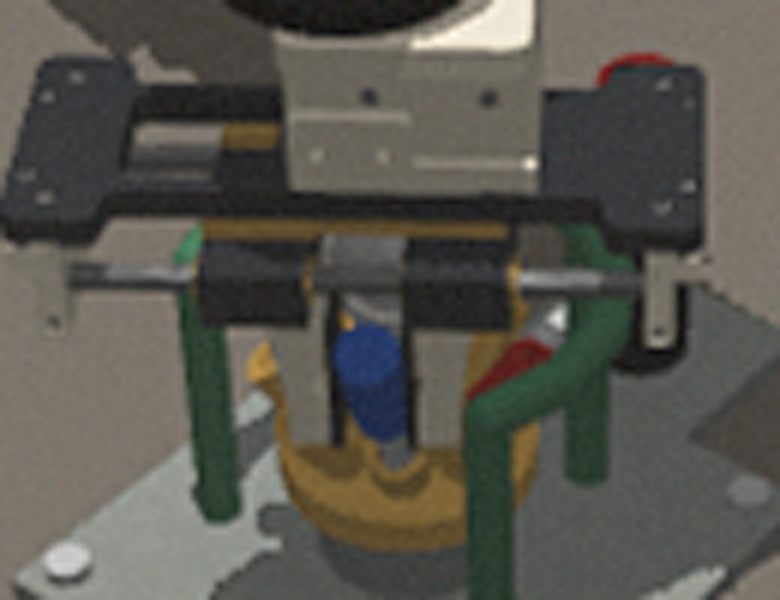

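Call:
step_arm(steps=[[0, 0.001, 0.003, -0.0013, 0, 0, 0], [0, -0.0004, 0.009, 0.0001, 0, 0, 5], [0, -0.0004, 0.009, 0.0001, 0, 0, 5], [0, -0.0004, 0.009, 0.0001, 0, 0, 5]])

```text
time_s: 10.4
tcp_pos: [0.6489, -0.0217, 0.1745]
tcp_rot: [-2.961, 0.991, -0.024]
wrist_force: [3.3, 5.9, -0.6]
gripper_width: 0.0187
```

```bash
cat > arc.py <<'E'
from geo import *
p,r=st(); d=p[:2]-NECK; M=r.as_matrix()
print('r %.4f az %.2f'%(np.hypot(*d),np.degrees(np.arctan2(d[1],d[0]))))
E
python3 arc.py; python3 look.py 10 scene,top
```

```text
t 10.40 tcp [ 0.6489 -0.0217  0.1745] psi -37.03 tilt [ 1.33  0.49 -0.01] F [ 3.3  5.9 -0.6] M [ 2.69 -0.99 -0.08] w 0.0187
r 0.1055 az -32.16
t 10.40 tcp [ 0.6489 -0.0217  0.1745] psi -37.03 tilt [ 1.33  0.49 -0.01] F [ 3.3  5.9 -0.6] M [ 2.69 -0.99 -0.08] w 0.0187
scene origin 223 179
top origin 270 194
```

View pics/top10.png

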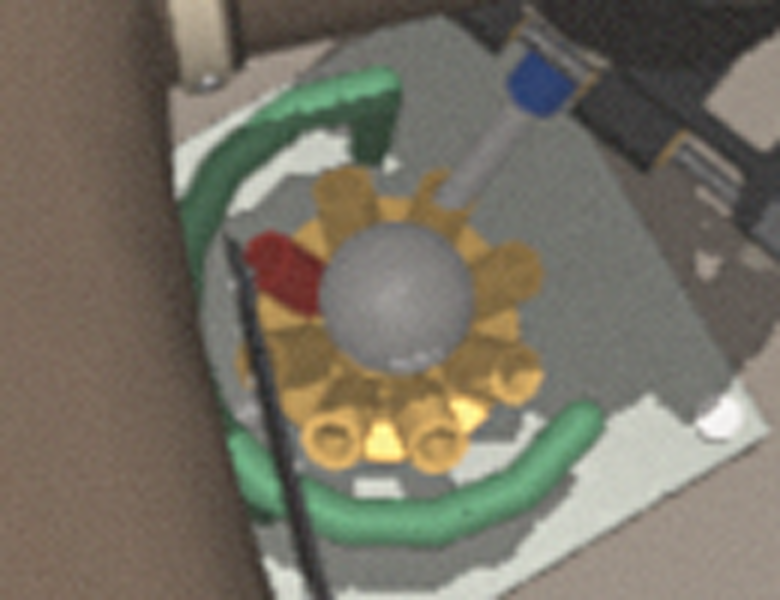

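View pics/scene10.png

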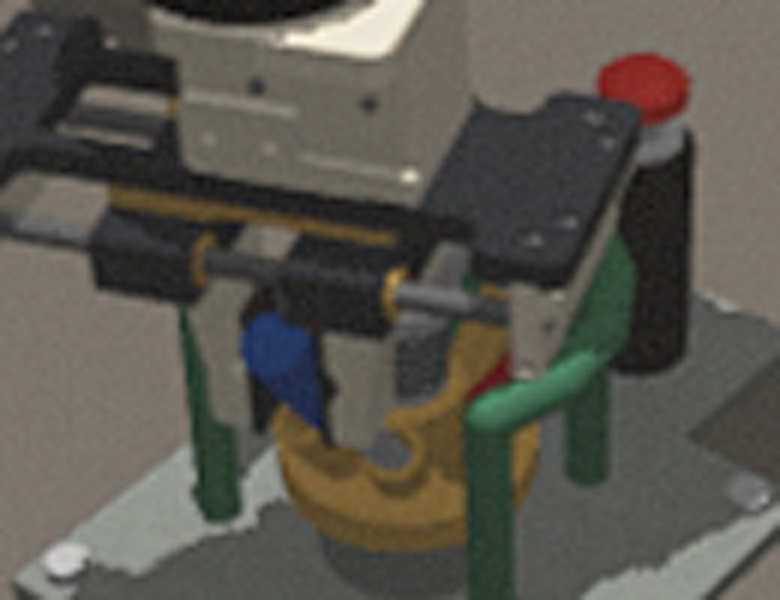

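Call:
step_arm(steps=[[0, -0.0006, 0.01, 0.0001, 0, 0, 3], [0, -0.0006, 0.01, 0.0001, 0, 0, 4], [0, -0.0006, 0.01, 0.0001, 0, 0, 4], [0, -0.0006, 0.01, 0.0001, 0, 0, 4]])

```text
time_s: 11.0
tcp_pos: [0.6283, -0.043, 0.1752]
tcp_rot: [-2.784, 1.368, -0.04]
wrist_force: [5.7, 3.3, -1.9]
gripper_width: 0.0188
```

```bash
python3 arc.py; python3 look.py 11 scene,top
```

```text
t 11.00 tcp [ 0.6283 -0.043   0.1752] psi -52.36 tilt [ 2.69  0.32 -0.01] F [ 5.7  3.3 -1.9] M [ 1.14 -2.39 -0.06] w 0.0188
r 0.1036 az -48.47
t 11.00 tcp [ 0.6283 -0.043   0.1752] psi -52.36 tilt [ 2.69  0.32 -0.01] F [ 5.7  3.3 -1.9] M [ 1.14 -2.39 -0.06] w 0.0188
scene origin 223 179
top origin 270 194
```

View pics/top11.png

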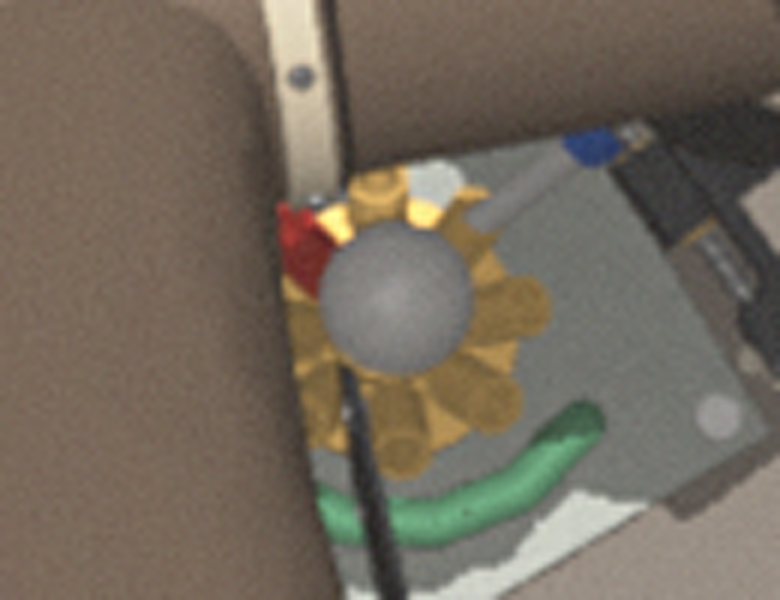

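View pics/scene11.png

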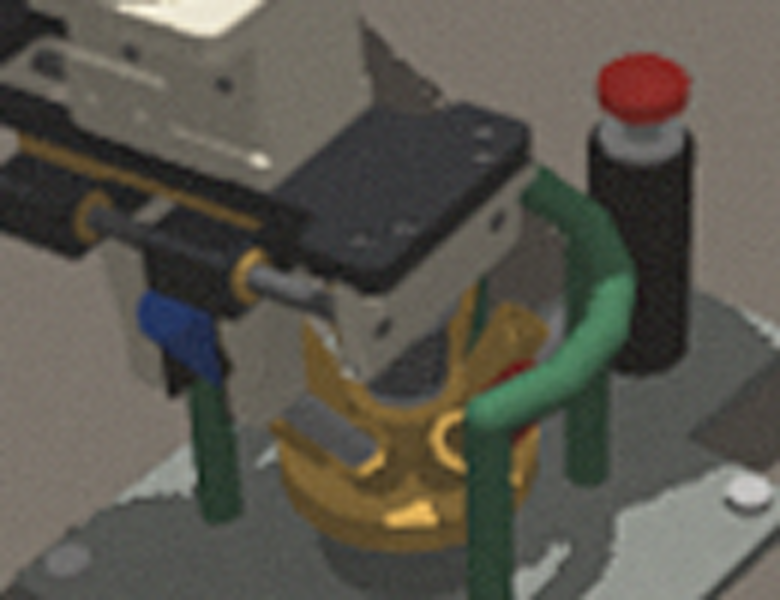

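Call:
step_arm(steps=[[0, -0.0006, 0.0105, 0.0001, -1, 0, 4.5], [0, -0.0006, 0.0105, 0.0001, -1, 0, 4.5], [0, -0.0006, 0.0105, 0.0001, -1, 0, 4.5], [0, -0.0006, 0.0105, 0.0001, -1, 0, 4.5], [0, -0.0006, 0.0105, 0.0001, -1, 0, 4.5]])

```text
time_s: 11.72
tcp_pos: [0.5961, -0.06, 0.1764]
tcp_rot: [2.482, -1.914, -0.001]
wrist_force: [11.5, 0.0, -8.8]
gripper_width: 0.019
```

```bash
python3 arc.py; python3 look.py 12 scene,top
```

```text
t 11.72 tcp [ 0.5961 -0.06    0.1764] psi -75.29 tilt [-0.36  0.24  0.  ] F [11.5  0.  -8.8] M [-0.11 -5.19 -0.47] w 0.0190
r 0.1014 az -68.87
t 11.72 tcp [ 0.5961 -0.06    0.1764] psi -75.29 tilt [-0.36  0.24  0.  ] F [11.5  0.  -8.8] M [-0.11 -5.19 -0.47] w 0.0190
scene origin 223 179
top origin 270 194
```

View pics/top12.png

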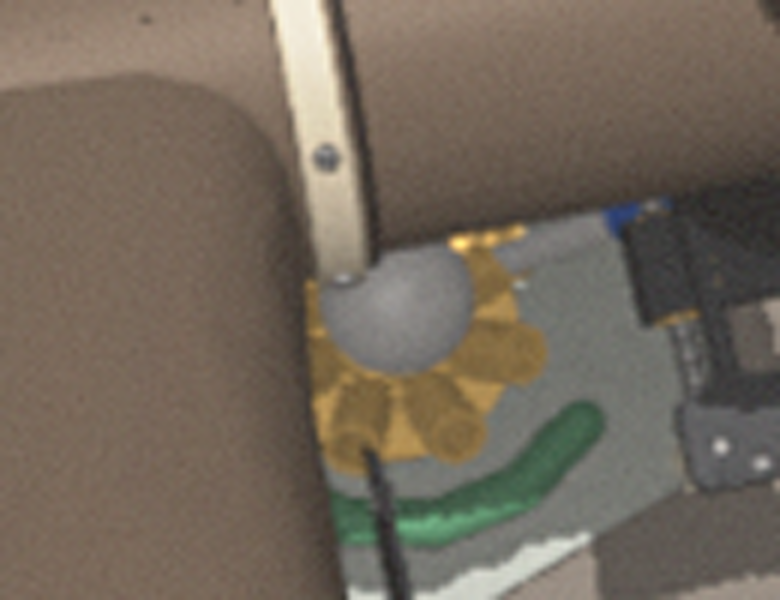

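View pics/scene12.png

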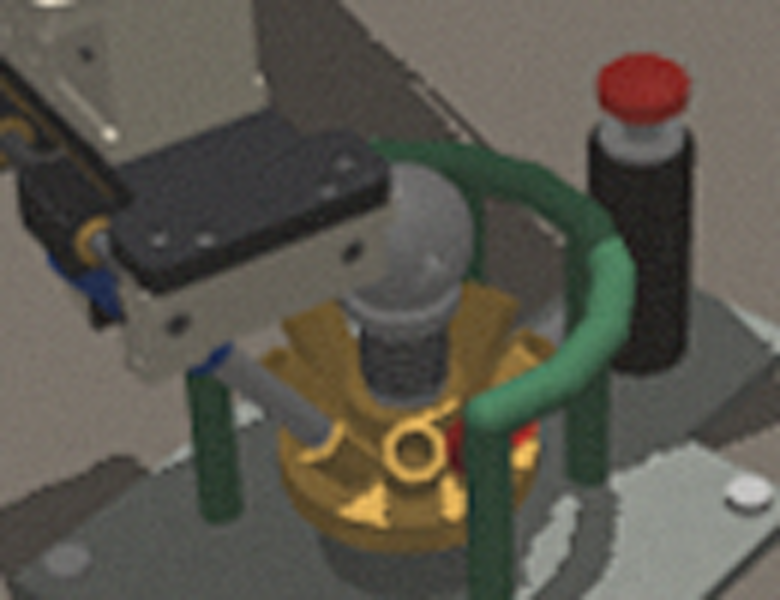

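Call:
step_arm(steps=[[0, 0.0001, 0.0105, 0.0006, 0, 0, 3], [0, 0.0001, 0.0105, 0.0006, 0, 0, 4], [0, 0.0001, 0.0105, 0.0006, 0, 0, 4], [0, 0.0001, 0.0105, 0.0006, 0, 0, 4]])

```text
time_s: 12.32
tcp_pos: [0.5674, -0.0661, 0.1757]
tcp_rot: [-2.203, 2.222, -0.027]
wrist_force: [10.3, -3.3, -6.0]
gripper_width: 0.0187
```

```bash
python3 arc.py; python3 look.py 13 scene,top
```

```text
t 12.32 tcp [ 0.5674 -0.0661  0.1757] psi -90.51 tilt [ 1.2   0.19 -0.  ] F [10.3 -3.3 -6. ] M [-1.58 -4.   -0.39] w 0.0187
r 0.1009 az -85.54
t 12.32 tcp [ 0.5674 -0.0661  0.1757] psi -90.51 tilt [ 1.2   0.19 -0.  ] F [10.3 -3.3 -6. ] M [-1.58 -4.   -0.39] w 0.0187
scene origin 223 179
top origin 270 194
```

View pics/top13.png

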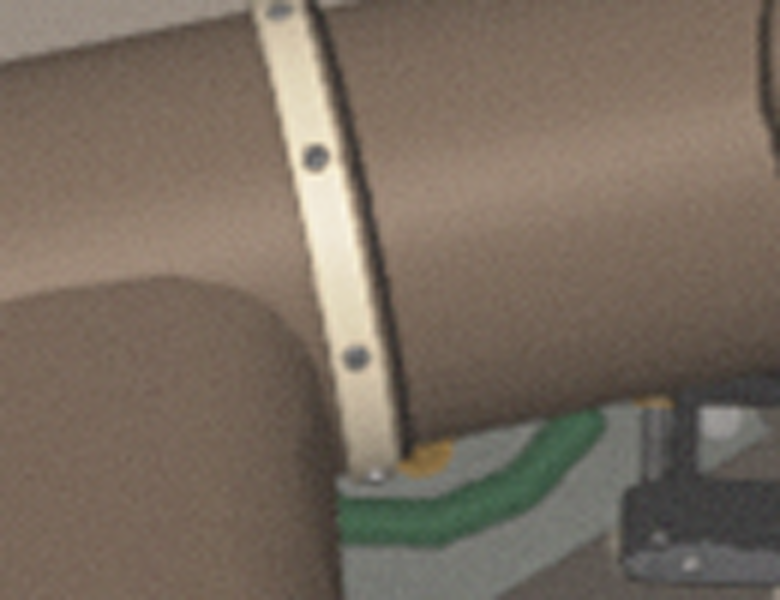

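View pics/scene13.png

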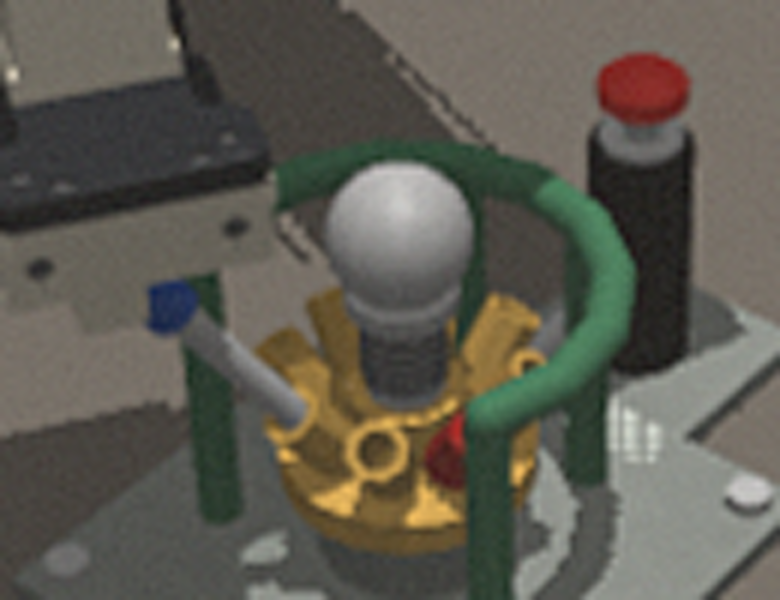

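Call:
step_arm(steps=[[0, 0.0003, 0.0105, 0.0006, -0.4, 0, 4], [0, 0.0003, 0.0105, 0.0006, -0.4, 0, 4], [0, 0.0003, 0.0105, 0.0006, -0.4, 0, 4], [0, 0.0003, 0.0105, 0.0006, -0.4, 0, 4]])

```text
time_s: 12.92
tcp_pos: [0.537, -0.0637, 0.1754]
tcp_rot: [-1.865, 2.512, -0.017]
wrist_force: [11.0, -5.8, -8.2]
gripper_width: 0.0193
```

```bash
python3 arc.py; python3 look.py 14 scene; python3 - <<'E'
from geo import *
c=cal('scene')
for az in range(0,-130,-10):
    a=np.radians(az); P=np.r_[NECK+.0464*np.array([np.cos(a),np.sin(a)]),.0950]
    print(az,np.round((proj(c,P)[0]-[223,179]+.5)*6-.5+[8,4]))
E
```

```text
t 12.93 tcp [ 0.537  -0.0637  0.1754] psi -106.81 tilt [ 0.94 -0.23  0.  ] F [11.  -5.8 -8.2] M [-2.98 -4.61 -0.68] w 0.0193
r 0.1008 az -102.93
t 12.93 tcp [ 0.537  -0.0637  0.1754] psi -106.81 tilt [ 0.94 -0.23  0.  ] F [11.  -5.8 -8.2] M [-2.98 -4.61 -0.68] w 0.0193
scene origin 223 179
0 [446. 449.]
-10 [422. 453.]
-20 [398. 454.]
-30 [373. 453.]
-40 [350. 449.]
-50 [329. 442.]
-60 [310. 432.]
-70 [295. 421.]
-80 [282. 408.]
-90 [274. 393.]
-100 [270. 378.]
-110 [270. 363.]
-120 [274. 348.]
```

View pics/scene14.png

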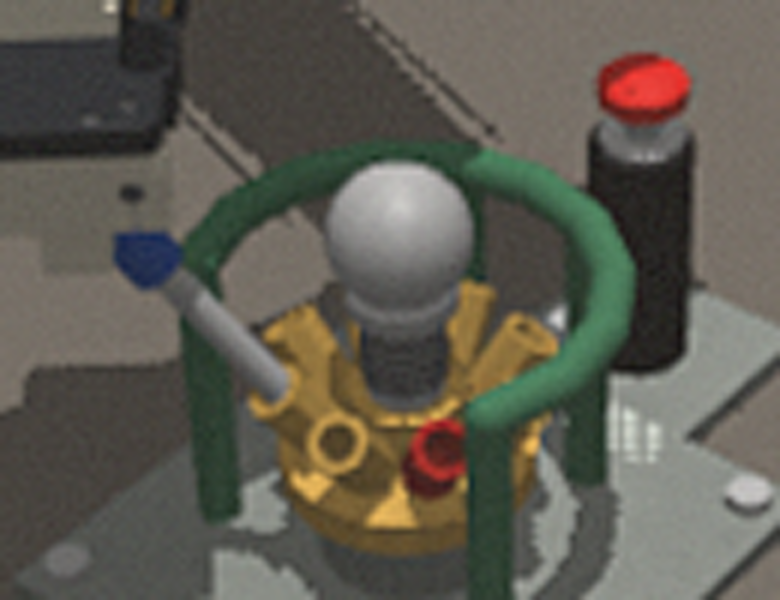

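Call:
step_arm(steps=[[0, 0.0008, -0.009, 0, 0, 0, -6], [0, 0.0008, -0.009, 0, -0.5, 0, -6], [0, 0.0005, 0, -0.0007, 0, 0, 0]])

```text
time_s: 13.35
tcp_pos: [0.5527, -0.0706, 0.1753]
tcp_rot: [-2.126, 2.307, -0.006]
wrist_force: [-0.2, 0.5, -2.1]
gripper_width: 0.0192
```

```bash
python3 arc.py; python3 look.py 15 scene
```

```text
t 13.35 tcp [ 0.5527 -0.0706  0.1753] psi -94.68 tilt [ 0.33 -0.07  0.  ] F [-0.2  0.5 -2.1] M [0.06 0.07 0.03] w 0.0192
r 0.1053 az -93.77
t 13.35 tcp [ 0.5527 -0.0706  0.1753] psi -94.68 tilt [ 0.33 -0.07  0.  ] F [-0.2  0.5 -2.1] M [0.06 0.07 0.03] w 0.0192
scene origin 223 179
```

View pics/scene15.png

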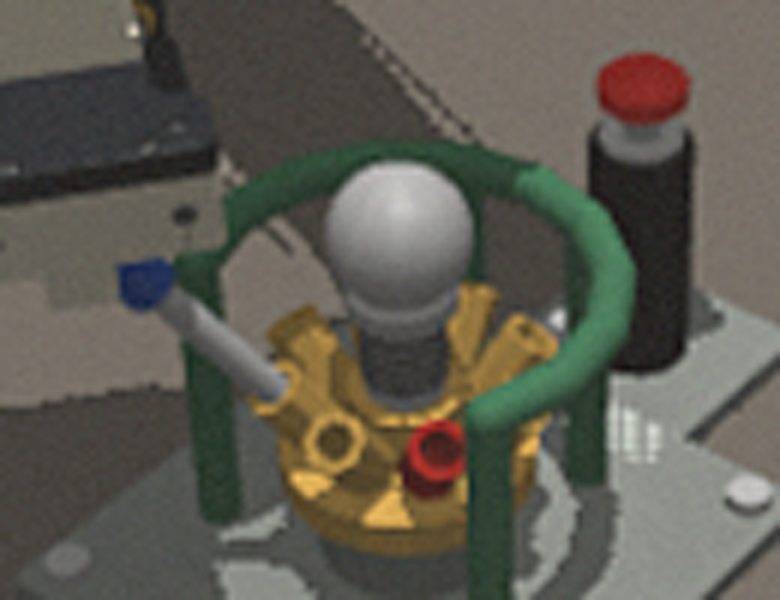

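Call:
step_arm(steps=[[0, 0.0058, 0, -0.0082, 0, 0, 0], [0, 0.0058, 0, -0.0082, 0, 0, 0], [0, 0.0058, 0, -0.0082, 0, 0, 0], [0, 0.0058, 0, -0.0082, 0, 0, 0], [0, 0.0058, 0, -0.0082, 0, 0, 0]])

```text
time_s: 14.02
tcp_pos: [0.548, -0.1012, 0.2194]
tcp_rot: [-2.12, 2.312, -0.005]
wrist_force: [0.2, 0.7, -2.3]
gripper_width: 0.0192
```

```bash
python3 - <<'E'
from geo import *
p,_=st(); d=p[:2]-NECK; r=np.hypot(*d); az=np.degrees(np.arctan2(d[1],d[0])); print(r,az)
W=[]
for k in range(1,7):
    a=np.radians(az+( -47-az)*k/6); W.append((np.r_[NECK+.133*np.array([np.cos(a),np.sin(a)]),.2141],-94.7+(47.7)*k/6,0,1))
print(tcp_for(-47,.0691,.133,.05)); rows(W,0)
E
```

```text
t 14.03 tcp [ 0.548  -0.1012  0.2194] psi -94.96 tilt [ 0.32 -0.08  0.  ] F [ 0.2  0.7 -2.3] M [ 0.16 -0.09  0.  ] w 0.0192
0.1362307116677393 -94.88165655025982
[ 0.65028156 -0.06274407  0.21400482]
t 14.03 tcp [ 0.548  -0.1012  0.2194] psi -94.96 tilt [ 0.32 -0.08  0.  ] F [ 0.2  0.7 -2.3] M [ 0.16 -0.09  0.  ] w 0.0192
[[0,-0.0045,-0.0184,0.0054,-0.33,0.06,-8.21],[0,-0.0012,-0.0185,0,0,0,-7.95],[0,-0.0012,-0.0185,0,0,0,-7.95],[0,-0.0013,-0.0185,0,0,0,-7.95],[0,-0.0013,-0.0185,0,0,0,-7.95],[0,-0.0013,-0.0185,0,0,0,-7.95]]
```

Call:
step_arm(steps=[[0, -0.0014, -0.0185, 0, -0.3, 0, -8], [0, -0.0013, -0.0185, 0, 0, 0, -8], [0, -0.0013, -0.0185, 0, 0, 0, -8], [0, -0.0013, -0.0185, 0, 0, 0, -8], [0, -0.0013, -0.0185, 0, 0, 0, -8], [0, -0.0013, -0.0185, 0, 0, 0, -8], [0, 0, 0, 0, 0, 0, 0]])

```text
time_s: 14.9
tcp_pos: [0.6525, -0.0672, 0.2233]
tcp_rot: [-2.895, 1.216, -0.002]
wrist_force: [-0.2, -1.0, -2.7]
gripper_width: 0.0188
```

```bash
python3 arc.py; python3 - <<'E'
from geo import *
rows([(tcp_for(-47,.0691,.133,.045),-47,0,2)],0)
E
python3 look.py 16 scene,top
```

```text
t 14.90 tcp [ 0.6525 -0.0672  0.2233] psi -45.56 tilt [ 0.11  0.04 -0.  ] F [-0.2 -1.  -2.7] M [ 0.01  0.   -0.  ] w 0.0188
r 0.1377 az -47.60
t 14.90 tcp [ 0.6525 -0.0672  0.2233] psi -45.56 tilt [ 0.11  0.04 -0.  ] F [-0.2 -1.  -2.7] M [ 0.01  0.   -0.  ] w 0.0188
[[0,-0.0038,-0.0008,0.0067,-0.06,-0.02,0.72],[0,-0.0038,-0.0008,0.0067,-0.06,-0.02,0.72]]
t 14.90 tcp [ 0.6525 -0.0672  0.2233] psi -45.56 tilt [ 0.11  0.04 -0.  ] F [-0.2 -1.  -2.7] M [ 0.01  0.   -0.  ] w 0.0188
scene origin 223 179
top origin 270 194
```

View pics/scene16.png

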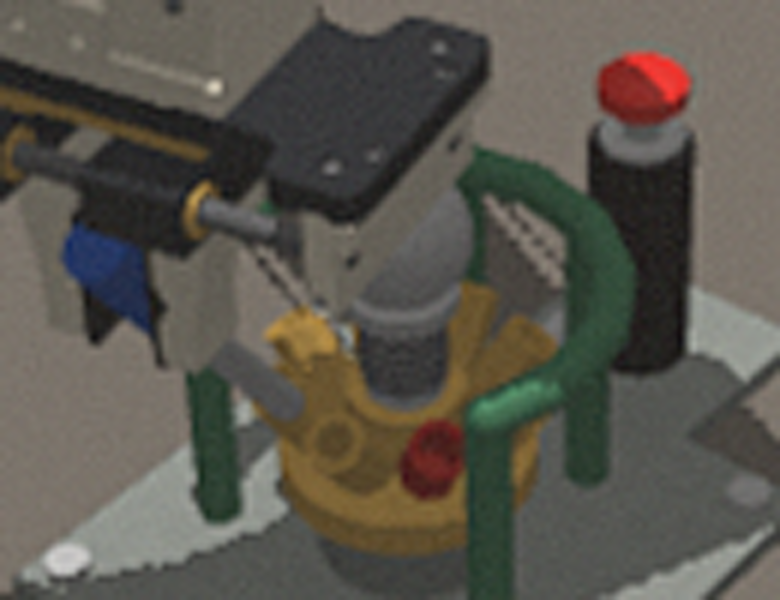

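View pics/top16.png

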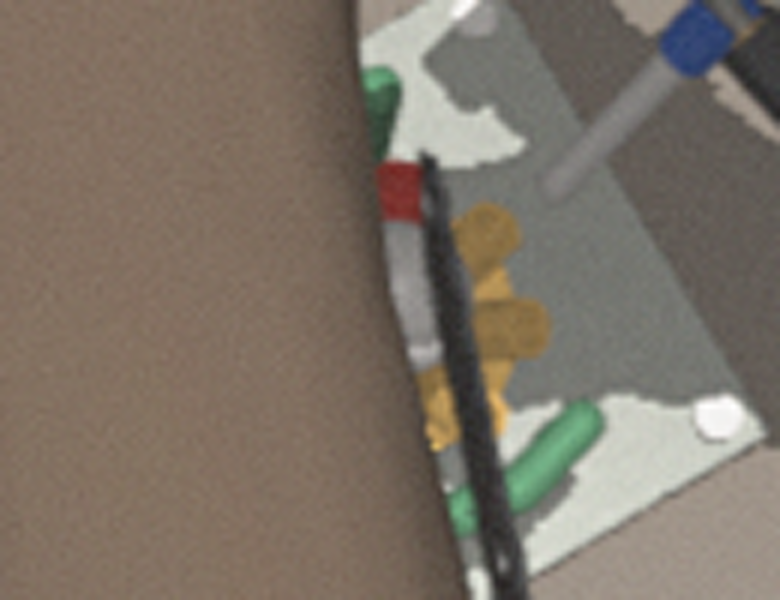

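Call:
step_arm(steps=[[0, -0.003, -0.0015, 0.005, 0, 0, 0.7], [0, -0.003, -0.001, 0.005, 0, 0, 0.7], [0, -0.003, 0, 0.004, 0, 0, 0], [0, -0.003, 0, 0.004, 0, 0, 0], [0, 0, 0, 0, 0, 0, 0]])

```text
time_s: 15.62
tcp_pos: [0.6432, -0.0576, 0.2045]
tcp_rot: [-2.874, 1.264, -0.001]
wrist_force: [0.3, -0.1, -1.6]
gripper_width: 0.0191
```

```bash
python3 arc.py; python3 look.py 17 scene,top; python3 - <<'E'
from geo import *
rows([(tcp_for(-47,.0691,.133,.0),-47,0,4)],0)
E
```

```text
t 15.62 tcp [ 0.6432 -0.0576  0.2045] psi -47.47 tilt [ 0.1 -0.   0. ] F [ 0.3 -0.1 -1.6] M [ 0.01 -0.03  0.02] w 0.0191
r 0.1243 az -47.77
t 15.62 tcp [ 0.6432 -0.0576  0.2045] psi -47.47 tilt [ 0.1 -0.   0. ] F [ 0.3 -0.1 -1.6] M [ 0.01 -0.03  0.02] w 0.0191
scene origin 223 179
top origin 270 194
t 15.72 tcp [ 0.6436 -0.0577  0.205 ] psi -47.47 tilt [ 0.13  0.03 -0.  ] F [-0.2 -0.1 -1.6] M [ 0.03 -0.02  0.05] w 0.0190
[[0,-0.0051,-0.0003,0.008,-0.03,-0.01,-0.12],[0,-0.0051,-0.0003,0.008,-0.03,-0.01,-0.12],[0,-0.0051,-0.0003,0.008,-0.03,-0.01,-0.12],[0,-0.0051,-0.0003,0.008,-0.03,-0.01,-0.12]]
```

View pics/scene17.png

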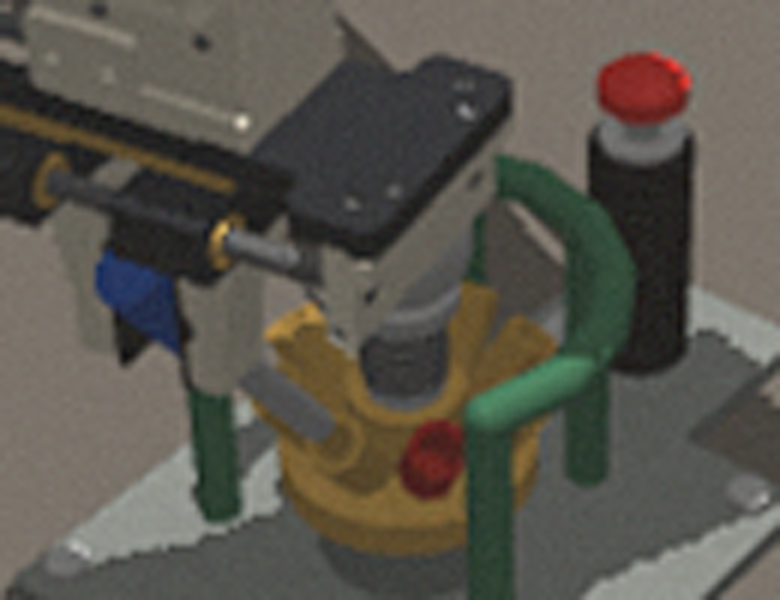

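View pics/top17.png

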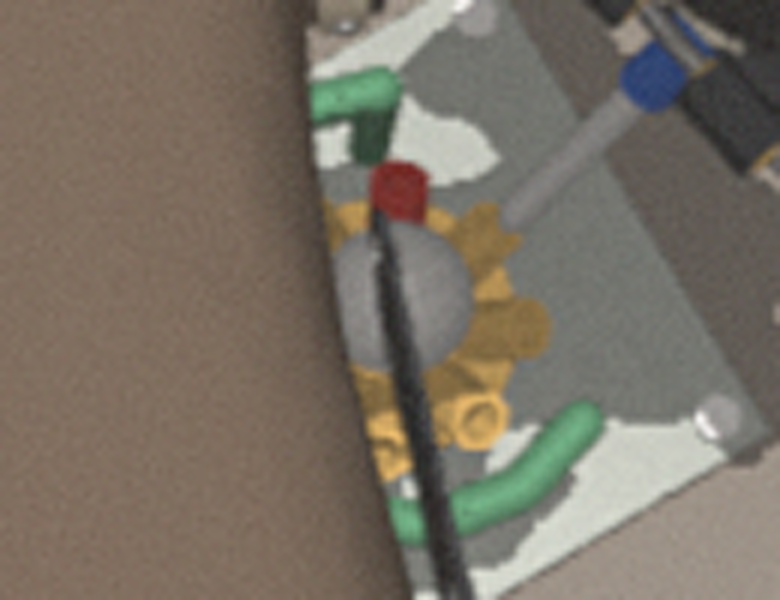

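Call:
step_arm(steps=[[0, -0.004, -0.0003, 0.006, 0, 0, 0], [0, -0.004, 0, 0.006, 0, 0, 0], [0, -0.004, 0, 0.006, 0, 0, 0], [0, -0.004, 0, 0.006, 0, 0, 0]])

```text
time_s: 16.23
tcp_pos: [0.6332, -0.045, 0.18]
tcp_rot: [-2.873, 1.264, -0.005]
wrist_force: [0.1, -0.8, -2.1]
gripper_width: 0.019
```

```bash
python3 arc.py;  python3 - <<'E'
from geo import *
rows([(tcp_for(-47,.0691,.133,.0),-47,0,4)],0)
E
```

```text
t 16.23 tcp [ 0.6332 -0.045   0.18  ] psi -47.49 tilt [ 0.21  0.09 -0.  ] F [ 0.1 -0.8 -2.1] M [-0.02 -0.17  0.02] w 0.0190
r 0.1084 az -47.22
t 16.23 tcp [ 0.6332 -0.045   0.18  ] psi -47.49 tilt [ 0.21  0.09 -0.  ] F [ 0.1 -0.8 -2.1] M [-0.02 -0.17  0.02] w 0.0190
[[0,-0.001,-0.0001,0.0017,-0.05,-0.02,-0.12],[0,-0.001,-0.0001,0.0017,-0.05,-0.02,-0.12],[0,-0.001,-0.0001,0.0017,-0.05,-0.02,-0.12],[0,-0.001,-0.0001,0.0017,-0.05,-0.02,-0.12]]
```

Call:
step_arm(steps=[[0, -0.003, 0, 0.004, 0, 0, 0], [0, -0.003, 0, 0.004, 0, 0, 0]])

```text
time_s: 16.48
tcp_pos: [0.6299, -0.0406, 0.1721]
tcp_rot: [-2.874, 1.263, -0.008]
wrist_force: [4.5, -5.2, 9.8]
gripper_width: 0.0187
```

```bash
python3 arc.py; python3 look.py 18 scene,top
```

```text
t 16.48 tcp [ 0.6299 -0.0406  0.1721] psi -47.44 tilt [ 0.25  0.22 -0.  ] F [ 4.5 -5.2  9.8] M [-2.53 -1.56  0.07] w 0.0187
r 0.1029 az -46.90
t 16.48 tcp [ 0.6299 -0.0406  0.1721] psi -47.44 tilt [ 0.25  0.22 -0.  ] F [ 4.5 -5.2  9.8] M [-2.53 -1.56  0.07] w 0.0187
scene origin 223 179
top origin 270 194
```

View pics/scene18.png

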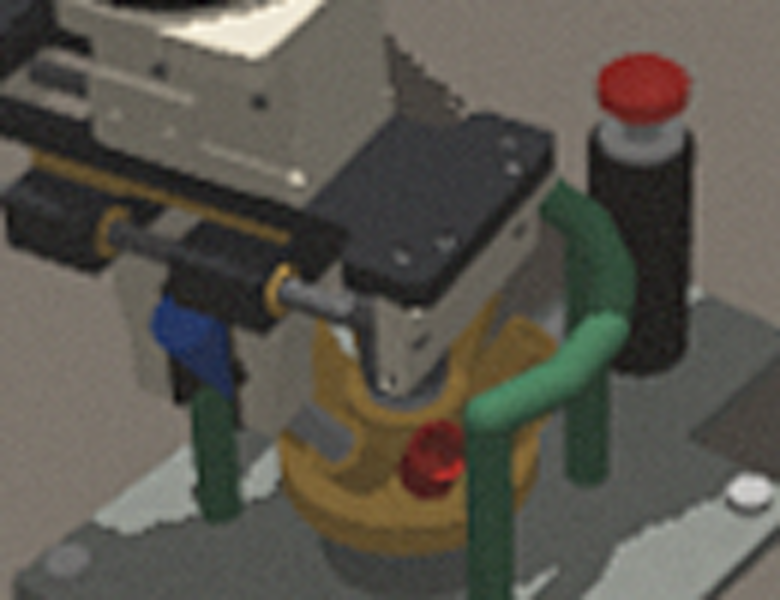

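View pics/top18.png

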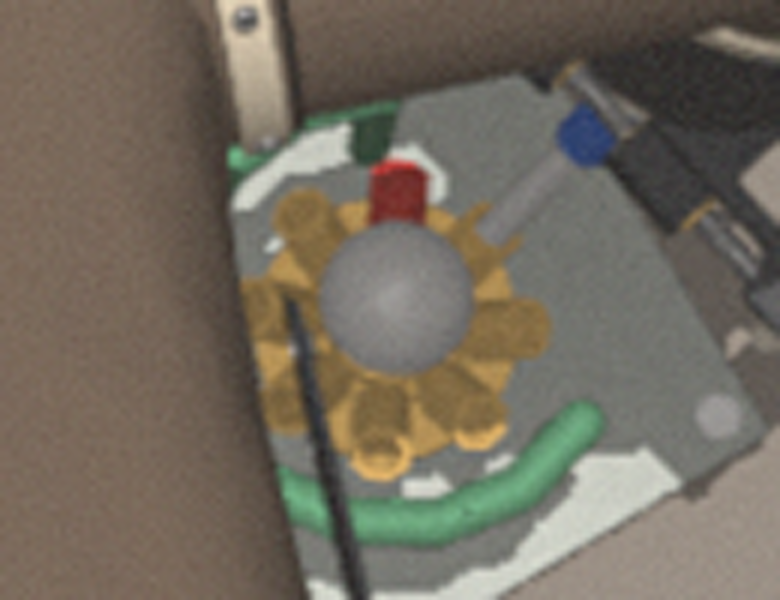

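Call:
step_arm(steps=[[0, 0.001, 0.009, -0.0005, 0, 0, 3], [0, 0.0004, 0.0105, 0.0003, -0.3, 0, 3.5], [0, 0.0004, 0.0105, 0.0003, -0.3, 0, 4], [0, 0.0004, 0.0105, 0.0003, -0.3, 0, 4], [0, 0.0004, 0.0105, 0.0003, -0.3, 0, 4], [0, 0.0004, 0.0105, 0.0003, -0.3, 0, 4]])

```text
time_s: 17.32
tcp_pos: [0.5981, -0.0616, 0.173]
tcp_rot: [-2.539, 1.808, -0.021]
wrist_force: [8.4, 4.7, -6.9]
gripper_width: 0.0193
```

```bash
python3 arc.py; python3 look.py 19 scene
```

```text
t 17.32 tcp [ 0.5981 -0.0616  0.173 ] psi -70.90 tilt [ 1.58 -0.2   0.  ] F [ 8.4  4.7 -6.9] M [ 1.97 -3.74 -0.48] w 0.0193
r 0.1035 az -68.16
t 17.32 tcp [ 0.5981 -0.0616  0.173 ] psi -70.90 tilt [ 1.58 -0.2   0.  ] F [ 8.4  4.7 -6.9] M [ 1.97 -3.74 -0.48] w 0.0193
scene origin 223 179
```

View pics/scene19.png

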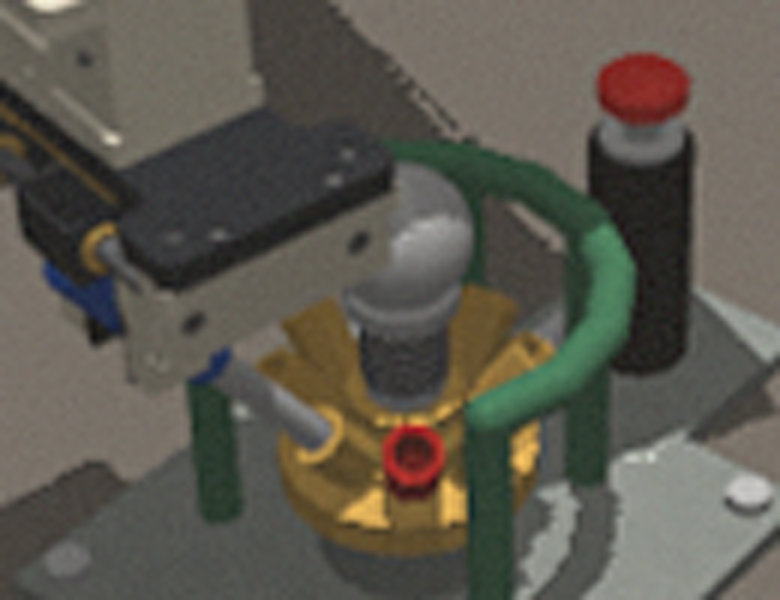

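Call:
step_arm(steps=[[0, 0.0003, 0.0105, 0.0005, -0.6, 0, 3], [0, 0.0003, 0.0105, 0.0005, -0.6, 0, 3.5], [0, 0.0003, 0.0105, 0.0005, -0.6, 0, 3.5], [0, 0.0003, 0.0105, 0.0005, -0.6, 0, 4], [0, 0.0003, 0.0105, 0.0005, -0.6, 0, 4], [0, 0.0003, 0.0105, 0.0005, -0.6, 0, 4]])

```text
time_s: 18.12
tcp_pos: [0.5588, -0.0674, 0.1735]
tcp_rot: [-2.13, 2.283, 0.004]
wrist_force: [12.9, -2.7, -10.5]
gripper_width: 0.019
```

```bash
python3 arc.py; python3 look.py 20 scene
```

```text
t 18.12 tcp [ 0.5588 -0.0674  0.1735] psi -93.95 tilt [ 0.64 -0.91  0.01] F [ 12.9  -2.7 -10.5] M [-1.73 -5.2  -0.75] w 0.0190
r 0.1019 az -90.45
t 18.12 tcp [ 0.5588 -0.0674  0.1735] psi -93.95 tilt [ 0.64 -0.91  0.01] F [ 12.9  -2.7 -10.5] M [-1.73 -5.2  -0.75] w 0.0190
scene origin 223 179
```

View pics/scene20.png

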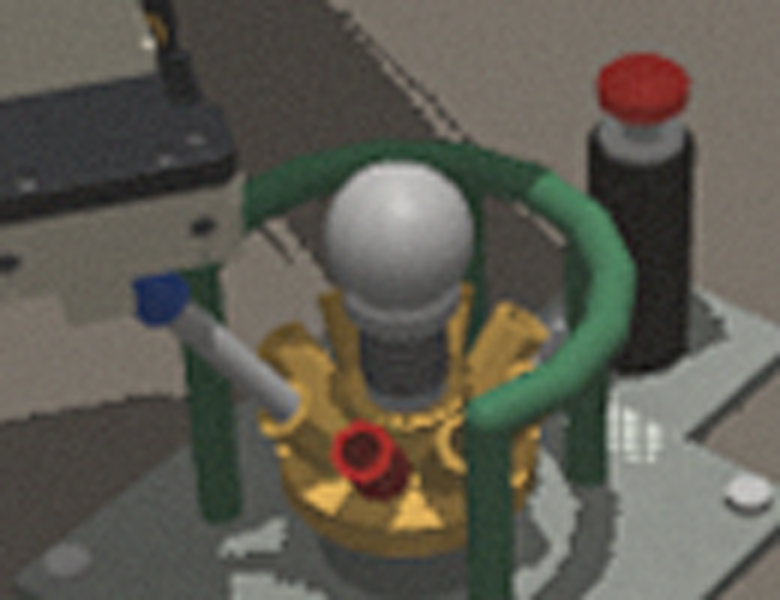

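Call:
step_arm(steps=[[0, 0.0003, 0.0105, 0.0005, -0.5, 0.4, 3], [0, 0.0003, 0.0105, 0.0005, -0.5, 0.4, 3], [0, 0.0003, 0.0105, 0.0005, -0.5, 0.3, 3]])

```text
time_s: 18.55
tcp_pos: [0.5391, -0.0636, 0.1745]
tcp_rot: [-1.938, 2.462, -0.007]
wrist_force: [13.5, -4.8, -10.4]
gripper_width: 0.0192
```

```bash
python3 arc.py; python3 look.py 21 scene
```

```text
t 18.55 tcp [ 0.5391 -0.0636  0.1745] psi -103.58 tilt [ 0.46 -0.2   0.  ] F [ 13.5  -4.8 -10.4] M [-2.37 -5.99 -0.9 ] w 0.0192
r 0.1002 az -101.81
t 18.55 tcp [ 0.5391 -0.0636  0.1745] psi -103.58 tilt [ 0.46 -0.2   0.  ] F [ 13.5  -4.8 -10.4] M [-2.37 -5.99 -0.9 ] w 0.0192
scene origin 223 179
```

View pics/scene21.png

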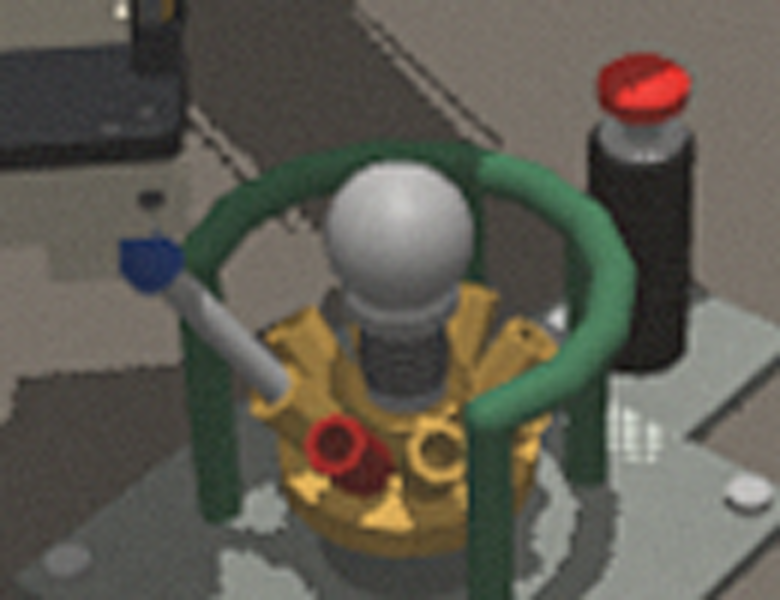

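Call:
step_arm(steps=[[0, 0.0008, -0.008, 0, 0, 0, -4.5], [0, 0.0008, -0.008, 0, 0, 0, -4.5], [0, 0.0005, 0, -0.0007, 0, 0, 0]])

```text
time_s: 18.98
tcp_pos: [0.5523, -0.0689, 0.1737]
tcp_rot: [-2.127, 2.306, -0.003]
wrist_force: [-0.6, 0.4, -1.8]
gripper_width: 0.019
```

```bash
python3 arc.py
```

```text
t 18.98 tcp [ 0.5523 -0.0689  0.1737] psi -94.62 tilt [ 0.28 -0.12  0.  ] F [-0.6  0.4 -1.8] M [0.09 0.03 0.06] w 0.0190
r 0.1037 az -94.01
```

Unloaded. Withdraw and go back to the red socket, 45° counter-clockwise.

Call:
step_arm(steps=[[0, 0.0058, 0, -0.0082, 0, 0, 0], [0, 0.0058, 0, -0.0082, 0, 0, 0], [0, 0.0058, 0, -0.0082, 0, 0, 0], [0, 0.0058, 0, -0.0082, 0, 0, 0], [0, 0.0058, 0, -0.0082, 0, 0, 0]])

```text
time_s: 19.6
tcp_pos: [0.549, -0.0994, 0.2181]
tcp_rot: [-2.122, 2.309, -0.004]
wrist_force: [0.1, 0.6, -2.5]
gripper_width: 0.0192
```

Call:
step_arm(steps=[[0, -0.0014, -0.0182, 0, -0.3, 0, -7.8], [0, -0.0013, -0.0182, 0, 0, 0, -7.8], [0, -0.0013, -0.0182, 0, 0, 0, -7.8], [0, -0.0013, -0.0182, 0, 0, 0, -7.8], [0, -0.0013, -0.0182, 0, 0, 0, -7.8], [0, -0.0013, -0.0182, 0, 0, 0, -7.8], [0, 0, 0, 0, 0, 0, 0]])

```text
time_s: 20.48
tcp_pos: [0.6528, -0.0662, 0.2225]
tcp_rot: [-2.881, 1.243, -0.004]
wrist_force: [-1.0, -0.4, -3.1]
gripper_width: 0.0191
```

```bash
python3 arc.py; python3 - <<'E'
from geo import *
rows([(tcp_for(-46.5,.0682,.133,.04),-46.5,0,4)],0)
E
python3 look.py 22 scene,top
```

```text
t 20.48 tcp [ 0.6528 -0.0662  0.2225] psi -46.69 tilt [ 0.28  0.04 -0.  ] F [-1.  -0.4 -3.1] M [-0.02  0.11 -0.04] w 0.0191
r 0.1372 az -47.23
t 20.48 tcp [ 0.6528 -0.0662  0.2225] psi -46.69 tilt [ 0.28  0.04 -0.  ] F [-1.  -0.4 -3.1] M [-0.02  0.11 -0.04] w 0.0191
[[0,-0.0025,-0.0004,0.0044,-0.07,-0.01,-0.05],[0,-0.0025,-0.0004,0.0044,-0.07,-0.01,-0.05],[0,-0.0025,-0.0004,0.0044,-0.07,-0.01,-0.05],[0,-0.0025,-0.0004,0.0044,-0.07,-0.01,-0.05]]
t 20.48 tcp [ 0.6528 -0.0662  0.2225] psi -46.69 tilt [ 0.28  0.04 -0.  ] F [-1.  -0.4 -3.1] M [-0.02  0.11 -0.04] w 0.0191
scene origin 223 179
top origin 270 194
```

View pics/scene22.png

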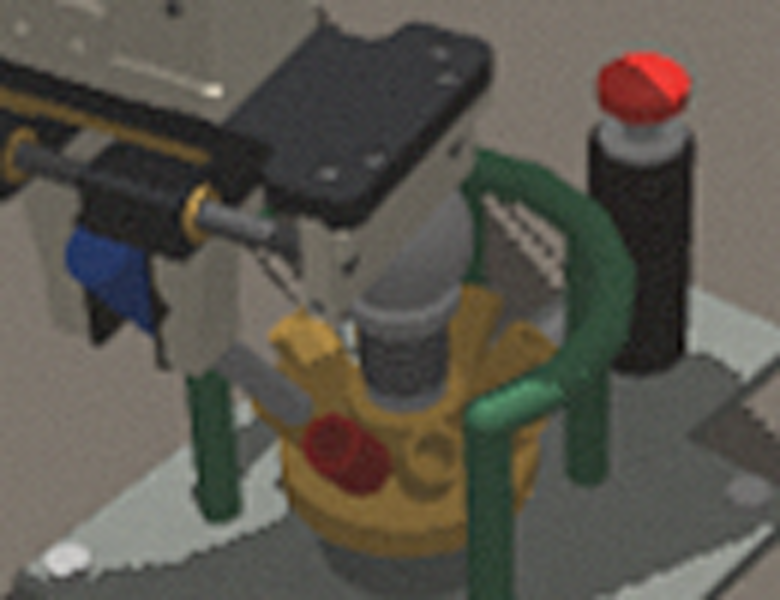

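View pics/top22.png

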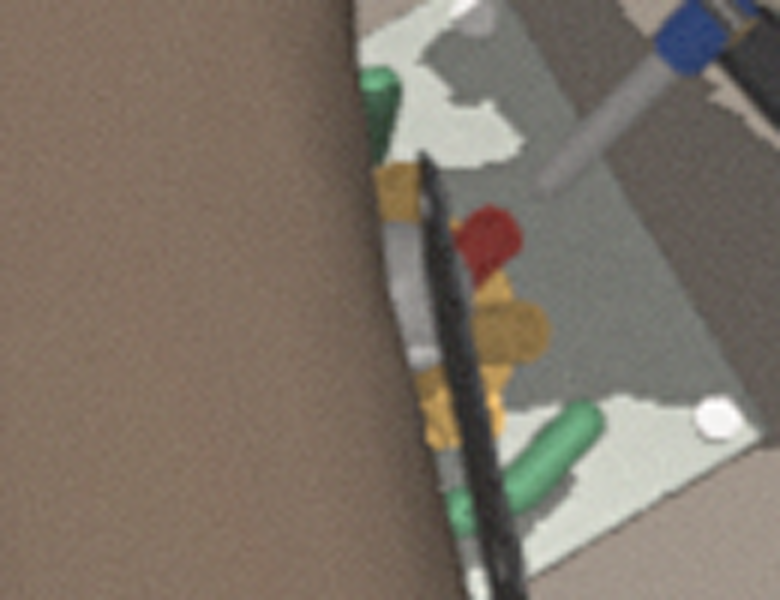

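Call:
step_arm(steps=[[0, -0.0045, 0, 0.0065, 0, 0, 0], [0, -0.0045, 0, 0.0065, 0, 0, 0], [0, -0.0045, 0, 0.0065, 0, 0, 0], [0, -0.002, 0, 0.003, 0, 0, 0]])

```text
time_s: 21.08
tcp_pos: [0.6391, -0.0558, 0.199]
tcp_rot: [-2.876, 1.254, -0.003]
wrist_force: [-0.3, -0.9, -2.2]
gripper_width: 0.0192
```

```bash
python3 arc.py; python3 look.py 23 scene,top
```

```text
t 21.07 tcp [ 0.6391 -0.0558  0.199 ] psi -47.12 tilt [ 0.27  0.01 -0.  ] F [-0.3 -0.9 -2.2] M [-0.03 -0.07  0.03] w 0.0192
r 0.1203 az -48.63
t 21.07 tcp [ 0.6391 -0.0558  0.199 ] psi -47.12 tilt [ 0.27  0.01 -0.  ] F [-0.3 -0.9 -2.2] M [-0.03 -0.07  0.03] w 0.0192
scene origin 223 179
top origin 270 194
```

View pics/scene23.png

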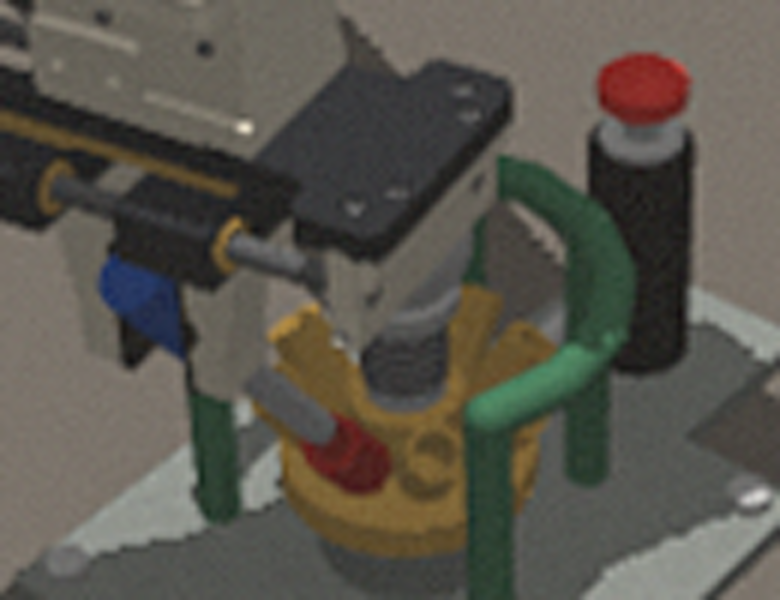

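View pics/top23.png

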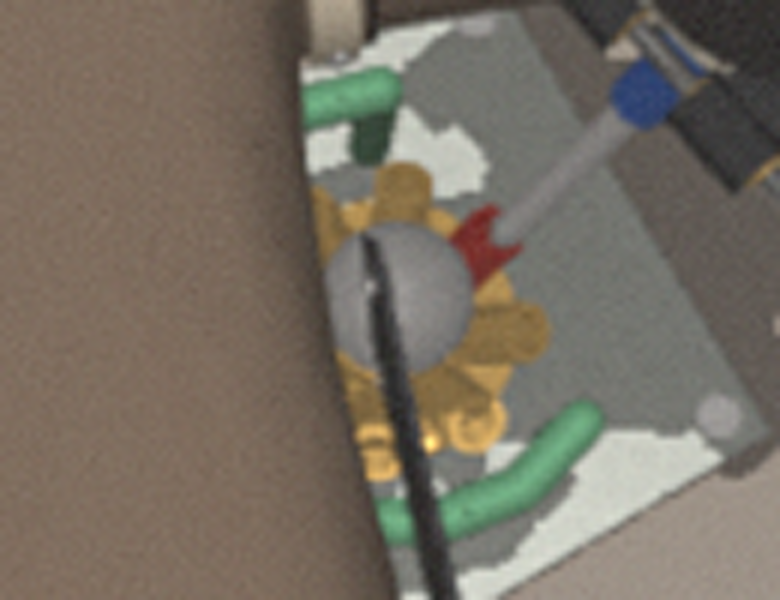

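Call:
step_arm(steps=[[0, -0.004, 0, 0.006, 0, 0, 0], [0, -0.004, 0, 0.006, 0, 0, 0], [0, -0.004, 0, 0.006, 0, 0, 0]])

```text
time_s: 21.55
tcp_pos: [0.6326, -0.0465, 0.1814]
tcp_rot: [-2.874, 1.253, -0.009]
wrist_force: [0.8, -0.9, -1.9]
gripper_width: 0.0189
```

```bash
python3 arc.py
```

```text
t 21.55 tcp [ 0.6326 -0.0465  0.1814] psi -47.12 tilt [ 0.45  0.17 -0.  ] F [ 0.8 -0.9 -1.9] M [-0.09 -0.54 -0.06] w 0.0189
r 0.1090 az -47.98
```

Call:
step_arm(steps=[[0, -0.003, 0, 0.0045, 0, 0, 0], [0, -0.003, 0, 0.0045, 0, 0, 0], [0, -0.001, 0, 0.0015, 0, 0, 0]])

```text
time_s: 21.92
tcp_pos: [0.6287, -0.0416, 0.1713]
tcp_rot: [-2.875, 1.252, -0.014]
wrist_force: [3.2, -5.5, 8.1]
gripper_width: 0.019
```

```bash
python3 arc.py
```

```text
t 21.93 tcp [ 0.6287 -0.0416  0.1713] psi -47.05 tilt [ 0.49  0.33 -0.  ] F [ 3.2 -5.5  8.1] M [-1.94 -1.04  0.08] w 0.0190
r 0.1028 az -47.74
```

Call:
step_arm(steps=[[0, 0.0008, 0.009, -0.0004, 0, 0, 2], [0, 0.0003, 0.0105, 0.0003, -0.3, 0, 3], [0, 0.0003, 0.01, 0.0003, -0.3, 0, 3]])

```text
time_s: 22.3
tcp_pos: [0.6149, -0.0538, 0.1715]
tcp_rot: [-2.763, 1.456, -0.023]
wrist_force: [11.8, 12.5, -5.4]
gripper_width: 0.019
```

```bash
python3 arc.py; python3 look.py 24 scene
```

```text
t 22.30 tcp [ 0.6149 -0.0538  0.1715] psi -55.59 tilt [ 1.32  0.24 -0.  ] F [11.8 12.5 -5.4] M [ 5.52 -5.19 -0.91] w 0.0190
r 0.1042 az -57.96
t 22.30 tcp [ 0.6149 -0.0538  0.1715] psi -55.59 tilt [ 1.32  0.24 -0.  ] F [11.8 12.5 -5.4] M [ 5.52 -5.19 -0.91] w 0.0190
scene origin 223 179
```

View pics/scene24.png

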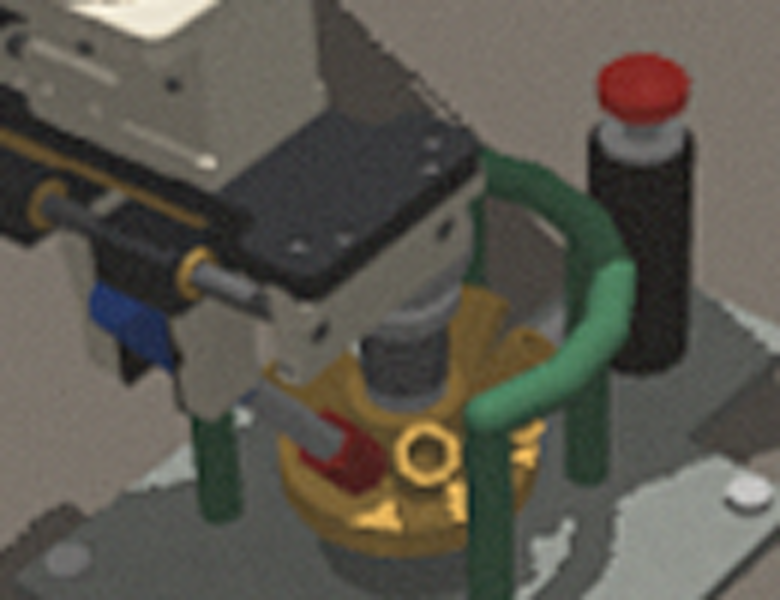

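Call:
step_arm(steps=[[0, 0.0003, 0.009, 0.0002, -0.3, 0, 2], [0, 0.0003, 0.009, 0.0002, -0.3, 0, 1]])

```text
time_s: 22.6
tcp_pos: [0.6092, -0.0567, 0.1722]
tcp_rot: [-2.704, 1.534, -0.034]
wrist_force: [14.8, 14.4, -9.1]
gripper_width: 0.0194
```

```bash
python3 arc.py; python3 look.py 25 scene
```

```text
t 22.60 tcp [ 0.6092 -0.0567  0.1722] psi -59.13 tilt [ 2.23  0.17 -0.  ] F [14.8 14.4 -9.1] M [ 5.7  -6.55 -1.05] w 0.0194
r 0.1038 az -61.47
t 22.60 tcp [ 0.6092 -0.0567  0.1722] psi -59.13 tilt [ 2.23  0.17 -0.  ] F [14.8 14.4 -9.1] M [ 5.7  -6.55 -1.05] w 0.0194
scene origin 223 179
```

View pics/scene25.png

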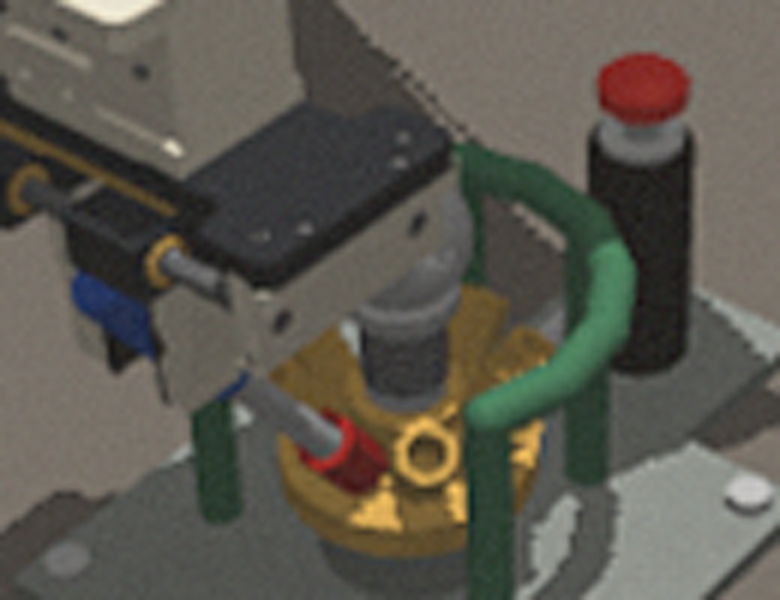

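Call:
step_arm(steps=[[0, 0.0003, 0.012, 0.0002, -1, 0, 1], [0, 0.0003, 0.012, 0.0002, -1, 0, 1], [0, 0.0003, 0.012, 0.0002, -1, 0, 1]])

```text
time_s: 23.02
tcp_pos: [0.5988, -0.0608, 0.1737]
tcp_rot: [-2.655, 1.616, -0.035]
wrist_force: [23.3, 18.7, -15.4]
gripper_width: 0.0204
```

```bash
python3 arc.py; python3 look.py 26 scene; python3 - <<'E'
import cv2
a=[cv2.imread(f'pics/scene{k}.png')[380:560,270:560] for k in(24,25,26)]
cv2.imwrite('pics/cmp.png',cv2.hconcat(a)[:, :800])
E
```

```text
t 23.02 tcp [ 0.5988 -0.0608  0.1737] psi -62.66 tilt [ 2.27  0.13 -0.  ] F [ 23.3  18.7 -15.4] M [ 7.64 -9.87 -1.24] w 0.0204
r 0.1030 az -67.64
t 23.02 tcp [ 0.5988 -0.0608  0.1737] psi -62.66 tilt [ 2.27  0.13 -0.  ] F [ 23.3  18.7 -15.4] M [ 7.64 -9.87 -1.24] w 0.0204
scene origin 223 179
```

View pics/scene26.png

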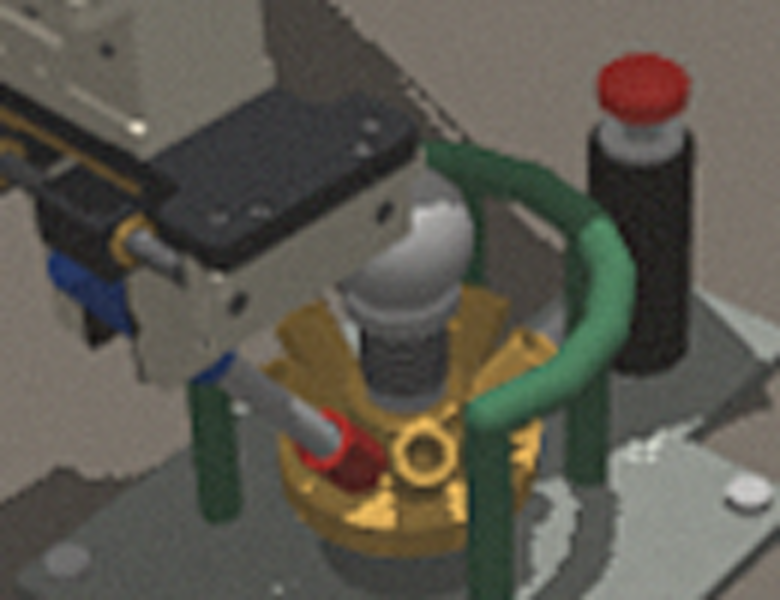

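Call:
step_arm(steps=[[0, 0.0005, -0.008, 0, -0.7, 0, -3], [0, 0.0005, -0.007, 0, -0.7, 0, -3], [0, 0.0003, -0.006, 0, -0.7, 0, -2], [0, 0, 0, 0, 0, 0, 0]])

```text
time_s: 23.58
tcp_pos: [0.6201, -0.0486, 0.1736]
tcp_rot: [-2.787, 1.44, -0.012]
wrist_force: [0.9, -2.1, -3.0]
gripper_width: 0.0194
```

```bash
python3 arc.py; python3 look.py 27 scene,top
```

```text
t 23.57 tcp [ 0.6201 -0.0486  0.1736] psi -54.66 tilt [ 0.44  0.27 -0.  ] F [ 0.9 -2.1 -3. ] M [-1.02 -0.37  0.06] w 0.0194
r 0.1028 az -53.94
t 23.57 tcp [ 0.6201 -0.0486  0.1736] psi -54.66 tilt [ 0.44  0.27 -0.  ] F [ 0.9 -2.1 -3. ] M [-1.02 -0.37  0.06] w 0.0194
scene origin 223 179
top origin 270 194
```

View pics/scene27.png

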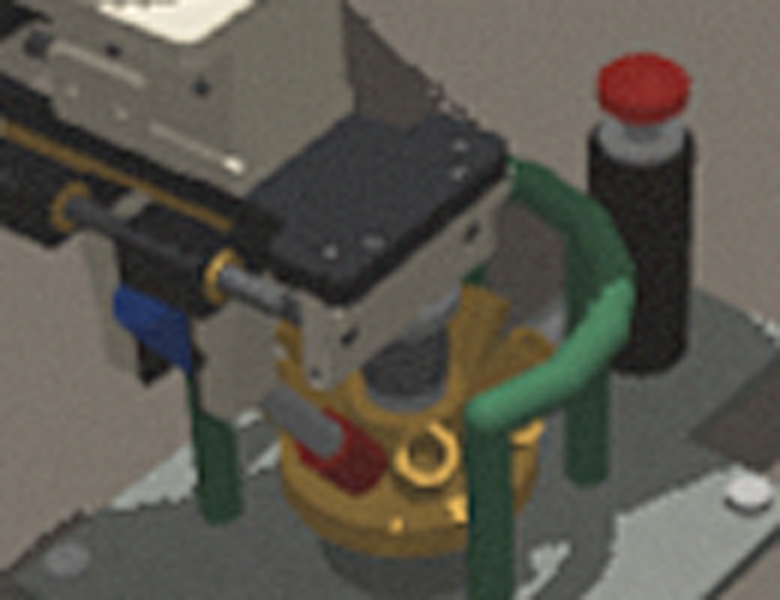

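View pics/top27.png

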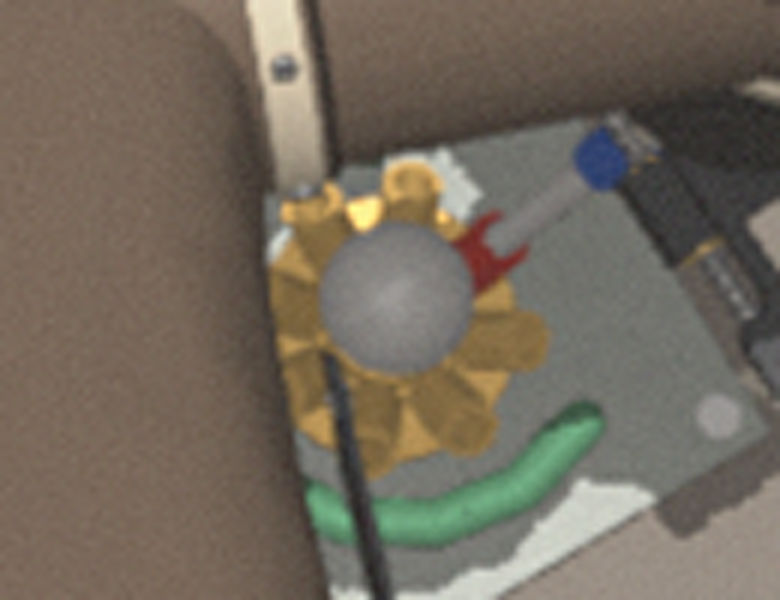

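Call:
step_arm(steps=[[0, -0.0005, 0.002, 0.001, 0, 0, 0.5], [0, -0.001, 0, 0.0015, 0, 0, 0]])

```text
time_s: 23.92
tcp_pos: [0.6184, -0.049, 0.1725]
tcp_rot: [-2.775, 1.455, -0.018]
wrist_force: [2.7, -6.1, 3.6]
gripper_width: 0.0187
```

```bash
python3 arc.py; python3 - <<'E'
from geo import *
ct=cal('top')
for q in [(412,183),(312,203),(470,432),(375,453)]:
    uv=(np.array(q)+.5)/6-.5+[270,194]; W=ray(ct,uv,.094)[:2]; d=W-np.array([.5602,.0345]); a=np.degrees(np.arctan2(d[1],d[0])); print(q,np.hypot(*d),a,(a+52.5+22.5)%45-22.5)
E
```

```text
t 23.93 tcp [ 0.6184 -0.049   0.1725] psi -55.33 tilt [ 0.7   0.38 -0.  ] F [ 2.7 -6.1  3.6] M [-2.42 -0.99  0.04] w 0.0187
r 0.1021 az -54.84
(412, 183) 0.04562910561474187 -7.879353145991285 -0.37935314599128844
(312, 203) 0.04634371517643483 36.28771436697699 -1.212285633023015
(470, 432) 0.047576060520035116 -144.4281157399897 -1.9281157399896927
(375, 453) 0.04679909141454044 175.0515567634917 2.5515567634917034
```

Call:
step_arm(steps=[[0.6, 0, 0, 0, 0, 0, 0], [0.6, 0, 0, 0, 0, 0, 0], [0.6, 0, 0, 0, 0, 0, 0], [0.6, 0, 0, 0, 0, 0, 0], [0.6, 0, 0, 0, 0, 0, 0]])

```text
time_s: 24.55
tcp_pos: [0.6176, -0.0478, 0.173]
tcp_rot: [-2.773, 1.455, -0.017]
wrist_force: [-0.9, 0.0, 0.6]
gripper_width: 0.0523
```

```bash
python3 arc.py; python3 look.py 28 scene,top
```

```text
t 24.55 tcp [ 0.6176 -0.0478  0.173 ] psi -55.39 tilt [ 0.79  0.28 -0.  ] F [-0.9  0.   0.6] M [0.08 0.07 0.06] w 0.0523
r 0.1007 az -54.83
t 24.55 tcp [ 0.6176 -0.0478  0.173 ] psi -55.39 tilt [ 0.79  0.28 -0.  ] F [-0.9  0.   0.6] M [0.08 0.07 0.06] w 0.0523
scene origin 223 179
top origin 270 194
```

View pics/scene28.png

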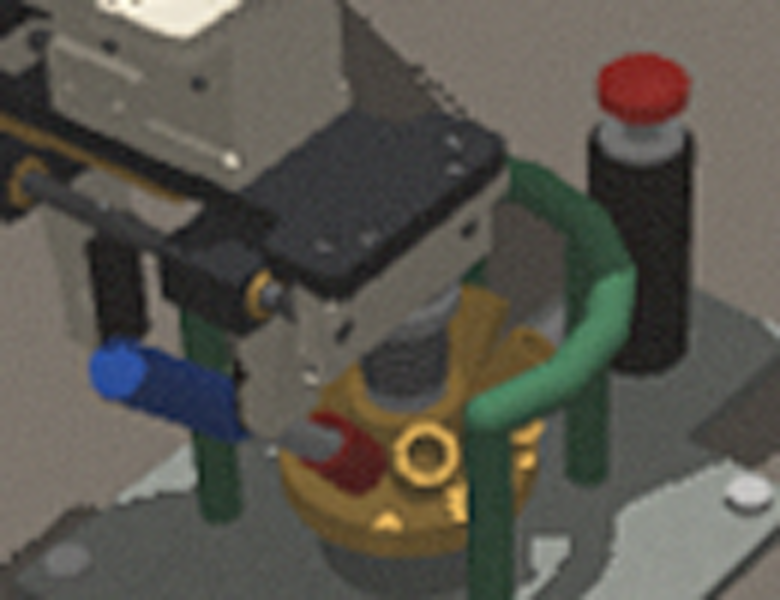

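View pics/top28.png

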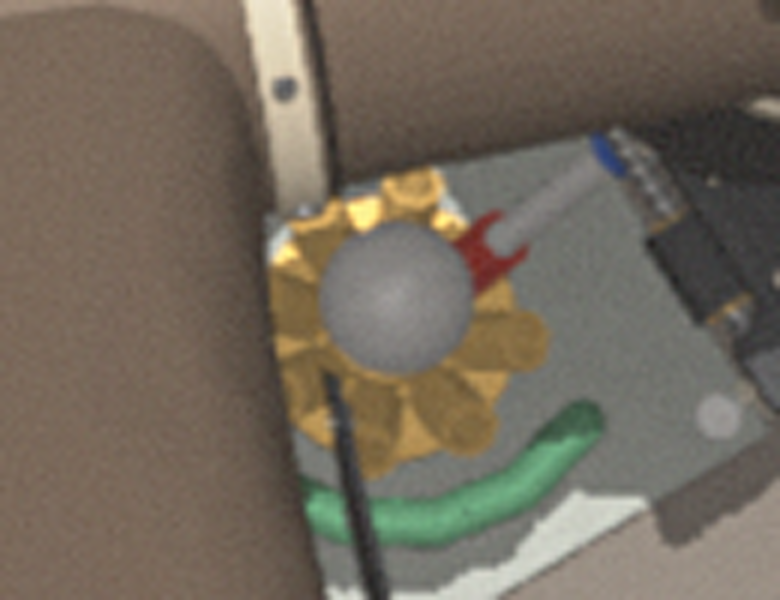

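Call:
step_arm(steps=[[0.6, 0, 0, -0.02, 0, 0, 0], [0.6, 0, 0, -0.03, 0, 0, 0], [0.6, 0, 0, -0.03, 0, 0, 0], [0.6, 0, 0, -0.02, 0, 0, 0]])

```text
time_s: 25.15
tcp_pos: [0.615, -0.0484, 0.2732]
tcp_rot: [-2.776, 1.457, -0.01]
wrist_force: [-0.3, 0.6, -0.3]
gripper_width: 0.0524
```

```bash
python3 arc.py; python3 look.py 29 scene,wrist; python3 - <<'E'
from geo import *
cs=cal('scene')
a=np.radians(-53)
e=np.array([np.cos(a),np.sin(a)])
for lean in (35,40,42,44,46,48,50,52,55):
    l=np.radians(lean)
    out=[]
    for L in(.045,.09,.165):
        P=np.r_[NECK+e*(.028+L*np.sin(l)),.068+L*np.cos(l)]; out.append(np.round((proj(cs,P)[0]-[223,179]+.5)*6-.5+[8,4]))
    print(lean,*out)
E
```

```text
t 25.15 tcp [ 0.615  -0.0484  0.2732] psi -55.40 tilt [ 0.51  0.15 -0.  ] F [-0.3  0.6 -0.3] M [ 0.08  0.01 -0.02] w 0.0524
r 0.0997 az -56.21
t 25.15 tcp [ 0.615  -0.0484  0.2732] psi -55.40 tilt [ 0.51  0.15 -0.  ] F [-0.3  0.6 -0.3] M [ 0.08  0.01 -0.02] w 0.0524
scene origin 223 179
35 [308. 429.] [252. 388.] [147. 311.]
40 [303. 440.] [241. 410.] [125. 355.]
42 [301. 444.] [237. 419.] [117. 373.]
44 [299. 449.] [233. 429.] [109. 391.]
46 [297. 453.] [229. 438.] [101. 409.]
48 [295. 457.] [225. 447.] [ 94. 427.]
50 [293. 462.] [222. 456.] [ 87. 445.]
52 [292. 466.] [218. 465.] [ 81. 463.]
55 [290. 473.] [214. 479.] [ 72. 490.]
```

View pics/scene29.png

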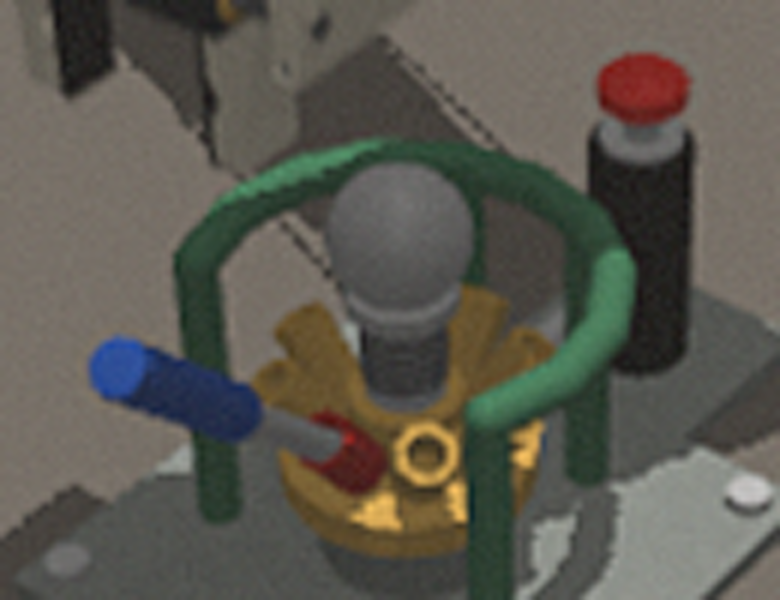

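View pics/w29.png

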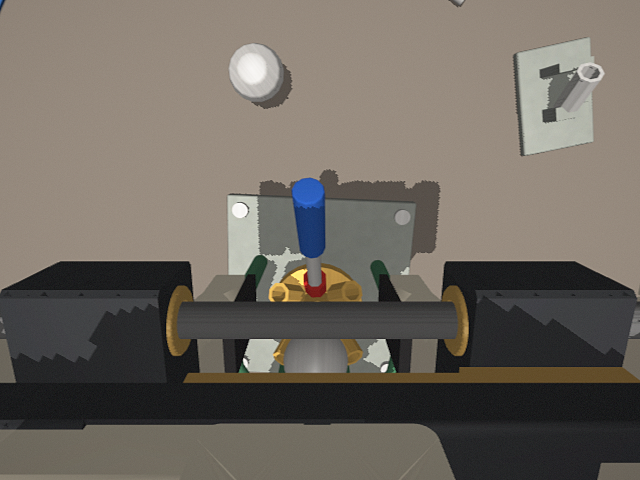

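```bash
python3 - <<'E'
from geo import *
rows([((.4870,.1484,.26),-57.5,0,5),((.4870,.1484,.185),-57.5,0,3)],0)
E
```

```text
t 25.25 tcp [ 0.616  -0.0484  0.2745] psi -55.39 tilt [ 0.67  0.24 -0.  ] F [ 0.5 -0.1 -0.2] M [0.05 0.01 0.02] w 0.0528
[[0,-0.0471,-0.0011,0.0027,-0.14,-0.05,0.42],[0,-0.0471,-0.0008,0.0027,-0.14,-0.05,0.42],[0,-0.0471,-0.0004,0.0028,-0.14,-0.05,0.42],[0,-0.0471,-0.0001,0.0028,-0.14,-0.05,0.42],[0,-0.0471,0.0003,0.0029,-0.14,-0.05,0.42],[0,0,0,0.025,0,0,0],[0,0,0,0.025,0,0,0],[0,0,0,0.025,0,0,0]]
```

Call:
step_arm(steps=[[0, -0.047, -0.001, 0.002, -0.1, 0, 0.4], [0, -0.047, -0.001, 0.002, -0.1, 0, 0.4], [0, -0.047, 0, 0.002, -0.1, 0, 0.4], [0, -0.047, 0, 0.002, -0.1, 0, 0.4], [0, -0.046, 0, 0.002, -0.1, 0, 0.4], [0, 0, 0, 0.02, 0, 0, 0], [0, 0, 0, 0, 0, 0, 0]])

```text
time_s: 26.12
tcp_pos: [0.482, 0.1523, 0.2374]
tcp_rot: [2.751, -1.511, 0.001]
wrist_force: [-0.4, -0.4, 0.3]
gripper_width: 0.0004
```

```bash
python3 - <<'E'
from geo import *
rows([((.4870,.1484,.18),-57.5,0,3)],0)
E
```

```text
t 26.12 tcp [0.482  0.1523 0.2374] psi -57.56 tilt [-0.12  0.11  0.  ] F [-0.4 -0.4  0.3] M [ 0.04 -0.03  0.  ] w 0.0004
[[0,0.0019,-0.0008,0.0191,0.04,-0.04,-0.02],[0,0.002,-0.0007,0.0191,0.04,-0.04,-0.02],[0,0.002,-0.0007,0.0191,0.04,-0.04,-0.02]]
```

Call:
step_arm(steps=[[0, 0.002, -0.001, 0.019, 0, 0, 0], [0, 0.002, -0.001, 0.018, 0, 0, 0], [0, 0.002, 0, 0.016, 0, 0, 0], [0, 0, 0, 0, 0, 0, 0]])

```text
time_s: 26.62
tcp_pos: [0.4887, 0.1469, 0.1845]
tcp_rot: [2.75, -1.514, 0.003]
wrist_force: [-1.1, 0.0, 0.4]
gripper_width: 0.0001
```

```bash
python3 - <<'E'
from geo import *
st()
im,d=ctrl.read_camera('scene'); cv2.imwrite('pics/s30.png',cv2.resize(im[120:320,220:420],None,fx=3,fy=3))
rows([((.4870,.1484,.144),-57.5,0,4)],0)
E
```

```text
t 26.62 tcp [0.4887 0.1469 0.1845] psi -57.67 tilt [-0.06  0.16  0.  ] F [-1.1  0.   0.4] M [ 0.06 -0.03 -0.  ] w 0.0001
t 26.68 tcp [0.4892 0.1472 0.1853] psi -57.66 tilt [ 0.02  0.17 -0.  ] F [-0.1 -0.8  0.6] M [ 0.09 -0.01 -0.04] w 0.0007
[[0,-0.0006,0.0003,0.0103,-0.01,-0.04,-0.04],[0,-0.0006,0.0003,0.0103,-0.01,-0.04,-0.04],[0,-0.0006,0.0003,0.0103,-0.01,-0.04,-0.04],[0,-0.0005,0.0003,0.0103,-0.01,-0.04,-0.04]]
```

View pics/s30.png

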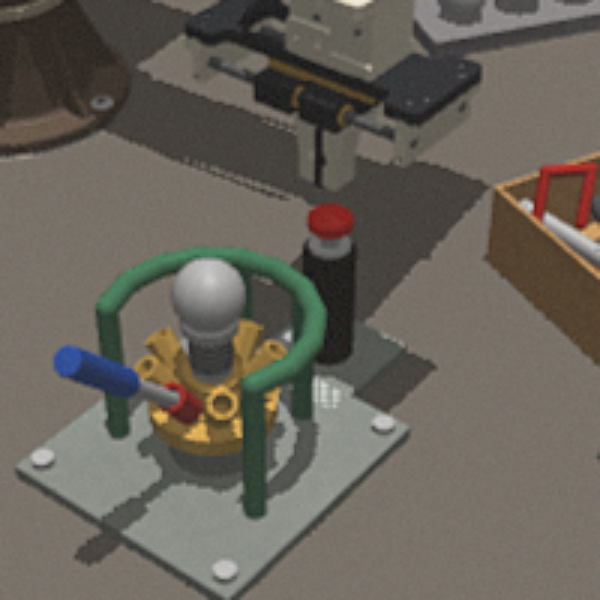

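Call:
step_arm(steps=[[0, -0.001, 0, 0.01, 0, 0, 0], [0, -0.001, 0, 0.01, 0, 0, 0], [0, 0, 0, 0.009, 0, 0, 0], [0, 0, 0, 0.008, 0, 0, 0], [0, 0, 0, 0.006, 0, 0, 0]])

```text
time_s: 27.3
tcp_pos: [0.49, 0.1495, 0.1441]
tcp_rot: [-2.751, 1.512, -0.01]
wrist_force: [-24.7, -0.7, 62.8]
gripper_width: 0.0004
```

```bash
python3 - <<'E'
from geo import *
st()
E
```

```text
t 27.30 tcp [0.49   0.1495 0.1441] psi -57.58 tilt [ 0.28  0.25 -0.  ] F [-24.7  -0.7  62.8] M [-0.37  9.29 -0.  ] w 0.0004
```

Call:
step_arm(steps=[[0, 0, 0, 0.001, 0, 0, 0], [0, 0, 0, 0.001, 0, 0, 0]])

```text
time_s: 27.55
tcp_pos: [0.4896, 0.1495, 0.1449]
tcp_rot: [-2.752, 1.51, -0.011]
wrist_force: [-4.8, -0.4, 12.1]
gripper_width: 0.0002
```

```bash
python3 - <<'E'
from geo import *
st()
im,d=ctrl.read_camera('scene'); cv2.imwrite('pics/s31.png',cv2.resize(im[120:320,220:420],None,fx=3,fy=3))
E
```

```text
t 27.55 tcp [0.4896 0.1495 0.1449] psi -57.50 tilt [ 0.31  0.29 -0.  ] F [-4.8 -0.4 12.1] M [-0.14  1.97 -0.06] w 0.0002
```

View pics/s31.png

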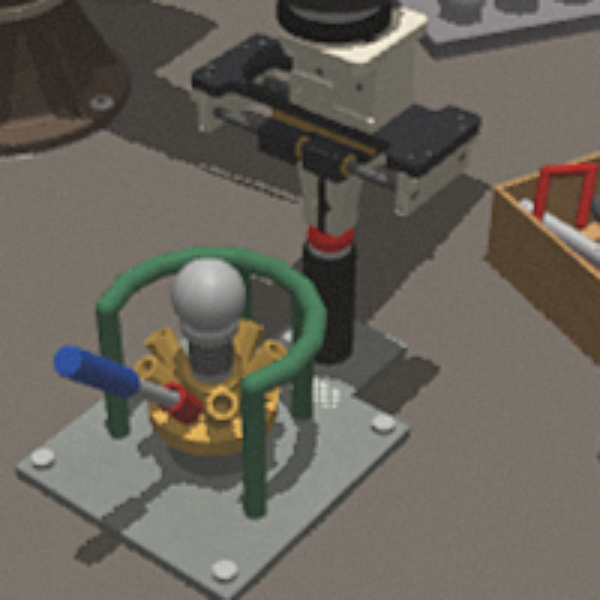

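The plunger is fully down: the red head sits right on the black column at (330,240). Retreating upwards.

Call:
step_arm(steps=[[0, 0, 0, -0.01, 0, 0, 0], [0, 0, 0, -0.02, 0, 0, 0], [0, 0, 0, -0.03, 0, 0, 0], [0, 0, 0, -0.04, 0, 0, 0], [0, -0.03, 0, -0.02, 0, 0, 0], [0, -0.03, 0, 0, 0, 0, 0], [0, 0, 0, 0, 0, 0, 0]])

```text
time_s: 28.48
tcp_pos: [0.4556, 0.2018, 0.2667]
tcp_rot: [-2.752, 1.51, -0.01]
wrist_force: [0.3, 0.6, -0.2]
gripper_width: 0.0002
```

```bash
python3 look.py 32 scene,top; python3 - <<'E'
from geo import *
im,d=ctrl.read_camera('scene'); cv2.imwrite('pics/s32.png',im)
c=cal('scene');P=cloud(c,d);hsv=cv2.cvtColor(im,cv2.COLOR_BGR2HSV)
m=((hsv[...,0]<8)|(hsv[...,0]>172))&(hsv[...,1]>150)&(np.hypot(P[...,0]-.487,P[...,1]-.148)<.03)
print('plunger z',np.percentile(P[m][:,2],[50,95]))
E
```

```text
t 28.48 tcp [0.4556 0.2018 0.2667] psi -57.50 tilt [ 0.3   0.27 -0.  ] F [ 0.3  0.6 -0.2] M [ 0.06 -0.05 -0.01] w 0.0002
scene origin 223 179
top origin 270 194
plunger z [0.13905988 0.14263288]
```

View pics/scene32.png

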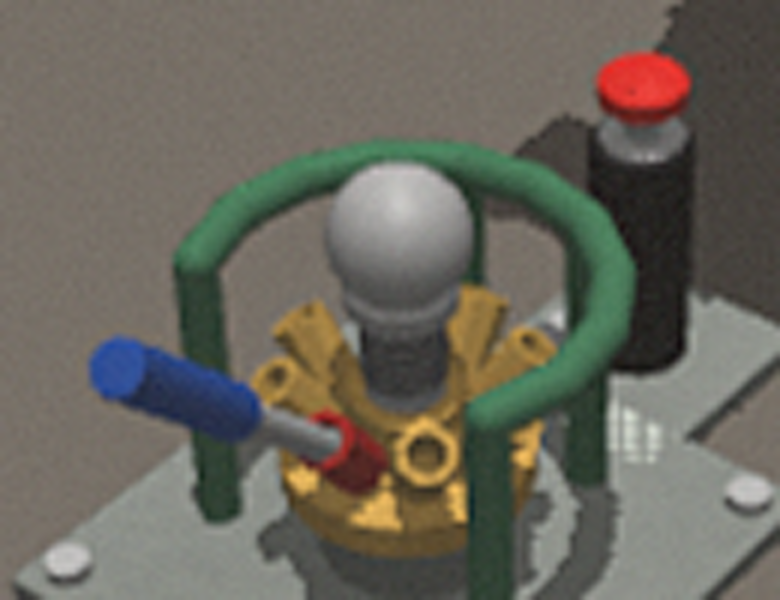

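View pics/top32.png

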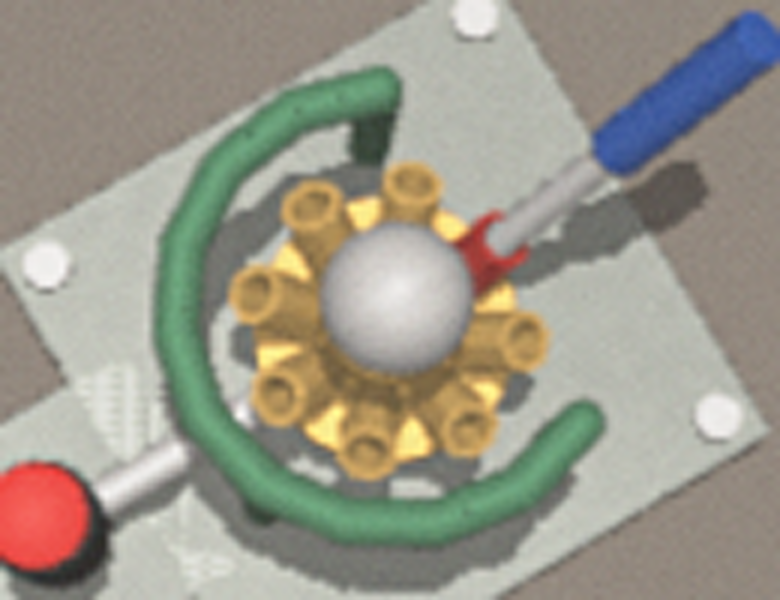

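View pics/s32.png

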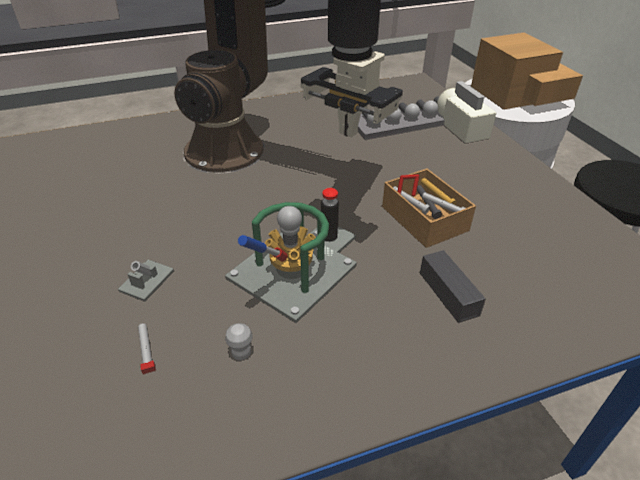

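```bash
python3 - <<'E'
from geo import *
ct=cal('top')
uv=np.array([(412,184),(314,203),(258,292),(283,394),(370,450),(468,430),(526,340)]);uv=(uv+.5)/6-.5+[270,194]
W=np.array([ray(ct,p,.094)[:2] for p in uv]);A=np.c_[2*W,np.ones(len(W))]; s=np.linalg.lstsq(A,(W**2).sum(1),rcond=None)[0]
d=W-s[:2];a=np.degrees(np.arctan2(d[:,1],d[:,0])); o=(a+52.5+22.5)%45-22.5; print(s[:2],np.hypot(*d.T),o,o.mean())
E
```

```text
[0.56004483 0.0338533 ] [0.04536004 0.04646752 0.04593232 0.04535525 0.04595603 0.0461475
 0.0458083 ] [ 0.38750469 -1.36951448 -0.87247271 -0.14403066 -0.48506625 -2.68991097
 -1.27537166] -0.921266004540182
```

```bash
python3 -c "
from workcell import ctrl
print(ctrl.job_done())"
```

```text
the job is handed in; nothing more can be done
None
```

I turned the ring home with the bar in three seatings, ending in the red socket. I then released the bar, pressed the plunger to its stop with closed fingertips, moved clear and handed in at about 28.6 s of the 62 s. The hand-in reports no verdict.

My last checks:
- **Ring:** the socket mouths in the top view put it within about 1° of its home angle. It held against a final push of about 30 N, settled back about 1° when I unloaded the bar, and has not moved since. The limit is 4.6°.
- **Bar:** it stands in the red socket, leaning about 42° (0.73 rad), with the tip at the socket floor. When released it tipped about 7° further outward in the loose socket, which is still within the allowed lean.
- **Plunger:** the picture showed it fully down, with the push peaking at about 63 N at the stop. Afterwards its top measured about 142.6 mm, so it is up again.
- **Bystanders:** the spare ball, drawbar and hitch pin look unmoved in the scene picture. I did not measure them.
- **Fingers on the ring:** they stayed well above the sockets throughout. I did not measure contact force on the ring directly.

The top and scene cameras disagreed by a few millimetres about where the bar's tip was. I corrected this by comparing the tip and the socket mouth in the same picture before each insertion.

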